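# Steady the rocking crossing toy

### The arm

A 6-joint arm with a two-finger parallel gripper is mounted at the origin on the work surface. World frame = base frame: x ahead of the robot, y to its left, z up, the work surface at z = 0. Lengths are in m, angles in rad, forces in N, time in s.
With the tool pointing down it reaches from about 0.25 to 0.775 m from the base axis. Payload 4 kg.
Tool frame: the origin (TCP) lies between the finger pads; the fingertips stand 14 mm ahead of it and the grasp point (between the pads) lies 5 mm behind it (robot.tips_ahead is the distance from the TCP to the fingertips, in m); z points along the fingers, y is the direction in which the jaws open and shut (so a half turn about z gives the same grasp; the last joint's range is limited). The gripper opens to 94 mm and grips with 3 to 60 N. Pads are 16 mm wide; open, the fingers measure 119 mm over their backs; the gripper's body (75 mm by 177 mm) begins 78 mm behind the grasp point.
Start: joints at [1.056, 0.087, 1.371, -0, 1.684, -0.103], TCP at [0.22, 0.504, 0.189] pointing down, gripper open.
Joint ranges: [-3.1, 3.1], [-0.76, 2.03], [0.27, 2.55], [-1.08, 4.22], [0.17, 2.65], [-2.57, 2.57]. Speed limits (rad/s): [2.79, 2.79, 3.14, 3.14, 3.14, 3.14].

### API

Orientations are given as [roll, pitch, yaw] about the fixed x, y, z axes, in that order (R = Rz(yaw) Ry(pitch) Rx(roll)).
In Python, from bench import robot, optics, job gives the robot as it stands.
- The arm moves only by the tool apply_moves, never from a script. Its argument "moves" is a list of rows, each a list of 3 entries, a list of its own where there are three numbers: the shift along the tool's x, y, z in cm, then the turn, a rotation vector about the tool's x, y, z in rad, then the opening, from 0 (shut) to 1 (fully open). In form: [[[tx, ty, tz], [rx, ry, rz], grip], ...]. A call has exactly 10 rows; each row is the pose to reach, as a shift and turn from the pose commanded when the call began, along the tool's axes at that moment; what a row does not reach only later rows make up. A row lasts 1/12 s, in which the tool goes at most 41.7 mm and 7.16 degrees, less where a joint would pass 70% of its speed; a pose out of reach is approached as far as the arm can. A call with a gripper value outside its range is refused whole. The fingers move at their own pace and stop on an object; the grip force is fixed at half the most. Time passes only in rows, so rows that repeat a pose let the fingers close, or fill a call up. It gives the time, the measured TCP pose, the force and the opening at its end, in the units of the state.
- robot.get_obs(): the state, without advancing time (a new reading comes with each control period).
- optics.snapshot(name): name is "scene" or "top" or "wrist"; returns the picture (384x512x3 uint8, red, green, blue); there is no depth.
- optics.get_calibration(name): a dict with "fx", "fy", "cx", "cy" (pixels), "k1" (the pictures are not rectified: a ray, as slopes to the right and down, at radius r is drawn at 1 + k1 r^2 times it, then the intrinsics apply), "rvec" (rotation vector, rad) and "tvec" (3), from world to camera coordinates, as OpenCV has them. Camera axes: x right, y down, z forward; pixel columns grow to the right and rows downward; lengths in m; the calibration is good to about 2 mm. A picture is of the moment at which its call begins: read the wrist's pose just before it. get_calibration takes no time and is no camera call; for the wrist camera it gives the pose at the moment of the call.
- job.close_job(): hands the job in, once; it reports no verdict.
The state is a dict: "time": time; "joint_positions": joint angles; "qvel": joint speeds; "joint_torque": joint torques, N m; "tool_pos": TCP position; "ee_rot": TCP orientation; "wrist_force": force on the tool from outside, world axes, zero at the start; "wrist_torque": the same for the moment, N m; "width": finger opening in m.
Only numpy, scipy, OpenCV 4.12 (cv2) and the standard library are available. Lean on these libraries where they do the work, as an engineer would, in place of code of your own. Each camera call takes 0.05 s, during which the arm holds its last target.

### The job

Take the green flatcar off the crossing toy and stand it on the middle of the empty siding track, lengthwise along its rails. Then turn the toy's blue and yellow screw feet, each whichever way it needs, until the toy stands level with all four feet on the table and no longer rocks; after that prove it by pushing the red press all the way down and letting it come up again. Leave the crossing toy about where it stands and do not disturb the locomotive, the rock or the bridge pier.

Things in the scene. Friction and masses are not known exactly. Their poses are not given: they have to be found in the camera images.
- crossing: Crossing toy, loose, about 0.9 kg: beech deck 200 x 150 x 18 mm, top 40 mm above origin. Origin: middle of the deck in plan, level with the undersides of the fixed feet; x along the inlaid rails, z up. Feet 26 mm across, at (x,y) mm: fixed black B (-75,-52), D (75,52); screw feet under blue knob A (-75,52), yellow knob C (75,-52). Wrongly set screw feet make it lean (up to 0.09 rad) and rock about line B-D.
- gate_pivot (a point): Hinge of the 66 mm red-and-white gate bar, at (72,50,64) mm in the crossing's frame, beside a 16 mm square red post, 32 mm tall on the deck. The bar stands up steeply, its tip 126 mm above the crossing's origin at y = 26 mm, and swings down across the rails towards -y as the press goes down.
- flatcar: Green wooden flatcar 110 x 44 x 38 mm (x lengthwise, origin at the centre of its underside), about 0.11 kg; it does not roll. Its flat sides, 44 mm apart, stand from 14 to 30 mm above the origin and are the place to grip; low end boards above. It starts on the crossing's rails, near the middle of the deck, in the way of the knobs.
- siding: Empty siding: fixed brown wooden track piece 200 x 60 x 14 mm, x along its rails, origin at the centre of its underside; the flat top, on which the flatcar is to stand, is at 14 mm.
- knob_a (a joint): Turn of blue knob and screw foot A, rad, growing clockwise as seen from above, 0 to 6. Clockwise moves foot and knob down through the deck by 20 mm a turn (3.18 mm per rad). At 3.0 rad foot A is as long as the fixed feet and the knob's underside is 10 mm above the deck. It starts too short, stays where left, and takes about 0.06 N m to turn.
- knob_c (a joint): The same for the yellow knob and foot C (also level at 3.0 rad, clockwise lengthens); it may start too short, right or too long.
- grip_a (a point): Centre of the blue knob A: an upright round knob, 44 mm diameter, 26 mm tall (13 mm above and below this point), with a white pointer line on top. May be gripped at any yaw.
- grip_c (a point): Centre of the yellow knob C, the same shape as A.
- tip_a (a point): Centre of the underside of screw foot A; at height 0 when it touches the table.
- tip_b (a point): Centre of the underside of fixed foot B; at height 0 when it touches the table.
- tip_c (a point): Centre of the underside of screw foot C; at height 0 when it touches the table.
- tip_d (a point): Centre of the underside of fixed foot D; at height 0 when it touches the table.
- press (a joint): Travel of the red press, m: 0 up, 0.012 fully down; sprung, 2.5 N at the start to about 7 N fully down; springs back by itself.
- press_top (a point): Centre of the top of the red press head (38 mm across, 14 mm thick), to be pushed down.
- locomotive: Natural beech locomotive, bystander beside the siding: 140 x 52 x 90 mm, origin at the centre of its underside, x lengthwise. Loose, 0.28 kg.
- rock: Grey wooden rock cutting piece, bystander on the blue knob's side of the crossing: 120 x 70 mm (x, y) at the foot, narrowing to about 50 x 40 mm at its top at 109 mm; origin at the centre of its underside. Loose, 0.35 kg.
- pier: Brown bridge pier, bystander beyond the yellow knob's end of the crossing: 56 x 72 mm (x, y) at the foot, 46 x 66 mm cap, 118 mm tall; origin at the centre of its underside. Loose, 0.28 kg.

How it is judged:
On the way, in this order (a step that is already met when the one before it is completed fails the run):
1. the flatcar stands on the siding, released (x of flatcar in the frame of siding between -0.04 and 0.04 m and y of flatcar in the frame of siding between -0.012 and 0.012 m and z of flatcar in the frame of siding between 0.011 and 0.018 m and angle between flatcar's own z axis and vertical below 0.08 rad and angle between the x axis of flatcar and the x axis of siding, either way round below 0.14 rad and linear speed of flatcar below 0.02 m/s and contact force between the fingers and flatcar below 0.05 N), for 0.2 s.
2. the crossing stands level with all four feet on the table, nobody holding it (height (world z) of each of tip_a, tip_b, tip_c, tip_d below 0.0015 m and angle between crossing's own z axis and vertical below 0.015 rad and contact force between the fingers and crossing below 0.05 N), for 0.3 s.
3. the press is fully down while the crossing stays level on its feet (value of joint press above 0.0105 m and height (world z) of each of tip_a, tip_b, tip_c, tip_d below 0.002 m and angle between crossing's own z axis and vertical below 0.02 rad), for 0.1 s.
At the end, for the whole second after the job is handed in: Flatcar upright and released on the siding: within 40 mm of its middle lengthwise, 12 mm sideways, 0.14 rad of the rails. All four crossing feet within 1.5 mm of the table, deck within 0.015 rad of level, press up again (2 mm), crossing still and within 40 mm of its start (x of flatcar in the frame of siding between -0.04 and 0.04 m and y of flatcar in the frame of siding between -0.012 and 0.012 m and z of flatcar in the frame of siding between 0.011 and 0.018 m and angle between flatcar's own z axis and vertical below 0.08 rad and angle between the x axis of flatcar and the x axis of siding, either way round below 0.14 rad and linear speed of flatcar below 0.02 m/s and height (world z) of each of tip_a, tip_b, tip_c, tip_d below 0.0015 m and angle between crossing's own z axis and vertical below 0.015 rad and value of joint press below 0.002 m and distance of crossing from where it was at the start of the episode below 0.04 m and angular speed of crossing below 0.05 rad/s); the robot touches nothing.
It fails at once if the locomotive is disturbed (moved over 20 mm or tipped) (distance of locomotive from where it was at the start of the episode above 0.02 m or angle between locomotive's own z axis and vertical above 0.3 rad).
It fails at once if the rock is disturbed (moved over 20 mm or tipped) (distance of rock from where it was at the start of the episode above 0.02 m or angle between rock's own z axis and vertical above 0.3 rad).
It fails at once if the pier is disturbed (moved over 20 mm or tipped) (distance of pier from where it was at the start of the episode above 0.02 m or angle between pier's own z axis and vertical above 0.3 rad).
It also fails if it takes over 72 s, if anything falls off the work surface, if the arm or the gripper's body presses on something with over 40 N, if the wrist force passes 120 N, or if a joint passes its speed limit or range.

## Working session

There is one attempt and no reset: what is moved stays moved. The work goes in short steps, Python scripts to look and compute and a tool call to move; the robot and the scene stay as the last step left them, time stands still between calls to the robot, and variables do not carry over. Pictures are saved under pics/ and viewed, and the job is handed in when it is done.

Besides the shell and the picture viewer there is one more tool, called after "Emit:" as a command line: name --argument value ..., lists and objects as JSON in quotes. apply_moves: Moves the arm, as the interface text tells. Its arguments: {"type":"object","properties":{"moves":{"type":"array"}},"required":["moves"]}

```bash
ls; mkdir -p pics
python3 - <<'E'
from bench import robot, optics, job
import cv2
o=robot.get_obs(); print(o)
for n in("scene","top","wrist"):
    print(n,optics.get_calibration(n)); cv2.imwrite(f"pics/{n}0.png",optics.snapshot(n)[:,:,::-1])
E
```

```text
pics
{'time': 0.0, 'joint_positions': array([ 1.05588465e+00,  8.79614715e-02,  1.37226217e+00, -1.14383536e-05,
        1.68363582e+00, -1.03120344e-01]), 'qvel': array([-1.70117772e-04, -5.20994275e-05, -4.26563958e-04, -9.02337164e-05,
        2.13804467e-04,  9.43950043e-04]), 'joint_torque': array([ 7.83200721e-04, -3.40175307e+01, -3.02430367e+01,  7.17379502e-02,
        3.31508426e-02, -1.59684328e-04]), 'tool_pos': array([0.21985632, 0.50348405, 0.18739671]), 'ee_rot': array([-3.13933671e+00, -2.22031919e-04,  2.72979980e+00]), 'wrist_force': array([ 0.74234915, -0.78338725,  0.43228854]), 'wrist_torque': array([-0.07344893,  0.06248542,  0.02054222]), 'width': 0.09418575786235893}
scene {'fx': 453.6084453205674, 'fy': 453.6084453205674, 'cx': 259.1610125039217, 'cy': 198.2527612258108, 'k1': -0.10605199397416597, 'rvec': array([ 0.78372921,  2.41599263, -1.25889969]), 'tvec': array([ 0.442813  , -0.11010926,  1.67602137])}
top {'fx': 474.5768985388102, 'fy': 474.5768985388102, 'cx': 259.56822190049326, 'cy': 183.2364467132854, 'k1': -0.06812254493444603, 'rvec': array([ 2.11148368, -2.17226974,  0.16177386]), 'tvec': array([0.0506016 , 0.56341853, 1.31914379])}
wrist {'fx': 320.825927618967, 'fy': 320.825927618967, 'cx': 259.54442018371066, 'cy': 193.80507182866225, 'k1': 0.01618022156057355, 'rvec': array([-2.43054757, -1.59147135, -0.21550575]), 'tvec': array([-0.54957936, -0.02879155,  0.39255562])}
```

Run:
```python
import cv2
for n in("scene","top"):
    a=cv2.imread(f"pics/{n}0.png"); cv2.imwrite(f"pics/{n}0b.png",cv2.resize(a,(800,600),interpolation=cv2.INTER_CUBIC))
```

```text
(no output)
```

View pics/scene0b.png

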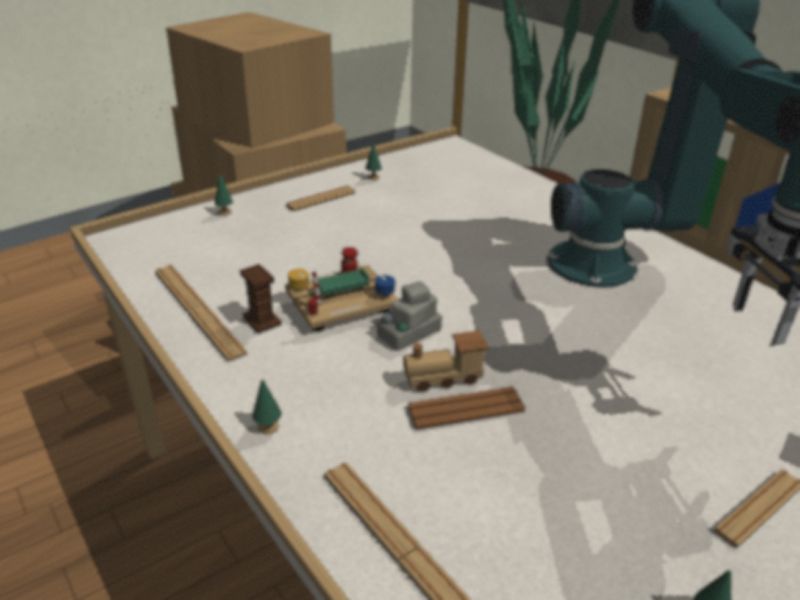

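View pics/top0b.png

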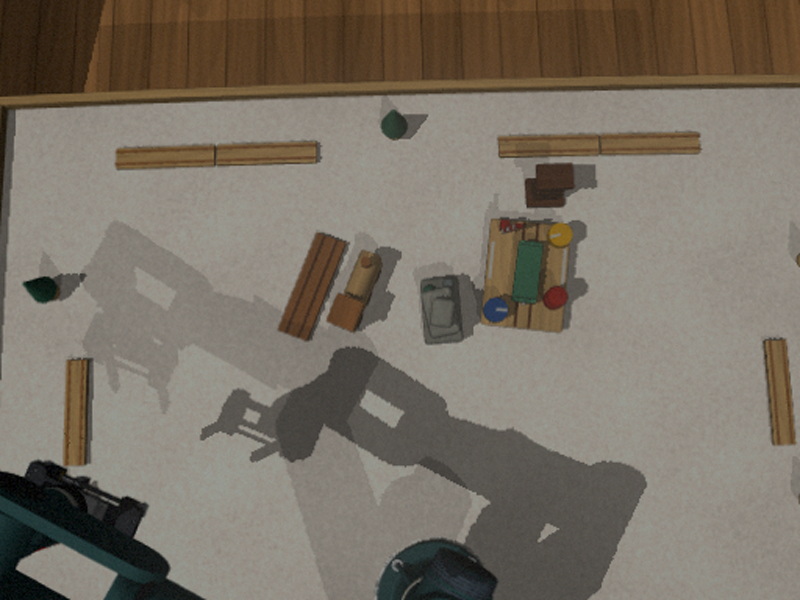

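View pics/wrist0.png

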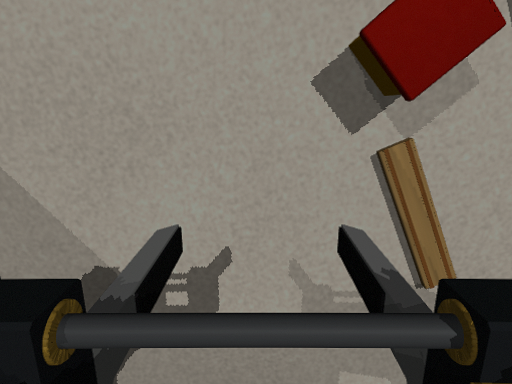

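The top view shows the siding at about (312,287) of the 800x600 picture, the loco beside it, the rock at (440,310), the crossing centred near (527,272), and the pier at (550,185). I'll enlarge it.

```bash
cat > h.py <<'E'
import numpy as np, cv2
from bench import robot, optics, job
def und(c,u,v):
    x=(u-c['cx'])/c['fx']; y=(v-c['cy'])/c['fy']; k=c['k1']
    rd=np.hypot(x,y); r=rd
    for _ in range(20): r=rd/(1+k*r*r)
    s=1/(1+k*r*r); return x*s,y*s
def p2w(c,u,v,z):
    R=cv2.Rodrigues(c['rvec'])[0]; x,y=und(c,u,v)
    d=R.T@np.array([x,y,1.]); o=-R.T@c['tvec']; return o+d*(z-o[2])/d[2]
def w2p(c,P):
    P=np.atleast_2d(P); R=cv2.Rodrigues(c['rvec'])[0]; q=P@R.T+c['tvec']; xy=q[:,:2]/q[:,2:]
    s=1+c['k1']*(xy**2).sum(1,keepdims=True); xy=xy*s
    return np.c_[c['fx']*xy[:,0]+c['cx'],c['fy']*xy[:,1]+c['cy']]
def crop(img,x0,y0,x1,y1,k,name,bgr=False,pts=None):
    a=img[y0:y1,x0:x1]; a=a if bgr else a[:,:,::-1]
    a=cv2.resize(np.ascontiguousarray(a),None,fx=k,fy=k,interpolation=cv2.INTER_CUBIC)
    st=10 if k>=4 else 50
    for u in range(-(-x0//st)*st,x1,st):
        X=int((u-x0+.5)*k); cv2.line(a,(X,0),(X,6),(0,0,255),1)
        if u%(2*st)==0: cv2.putText(a,str(u),(X,16),0,.4,(0,0,255),1)
    for v in range(-(-y0//st)*st,y1,st):
        Y=int((v-y0+.5)*k); cv2.line(a,(0,Y),(6,Y),(0,0,255),1)
        if v%(2*st)==0: cv2.putText(a,str(v),(8,Y),0,.4,(0,0,255),1)
    if pts is not None:
        for p in pts: cv2.circle(a,(int((p[0]-x0+.5)*k),int((p[1]-y0+.5)*k)),2,(255,0,255),-1)
    cv2.imwrite(name,a)
E
python3 - <<'E'
from h import *
a=cv2.imread("pics/top0.png")
crop(a,295,95,395,220,4.8,"pics/t1.png",True)
crop(a,170,140,305,225,5.8,"pics/t2.png",True)
a=cv2.imread("pics/scene0.png")
crop(a,140,140,350,280,3.8,"pics/s1.png",True)
E
```

```text
(no output)
```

View pics/t1.png

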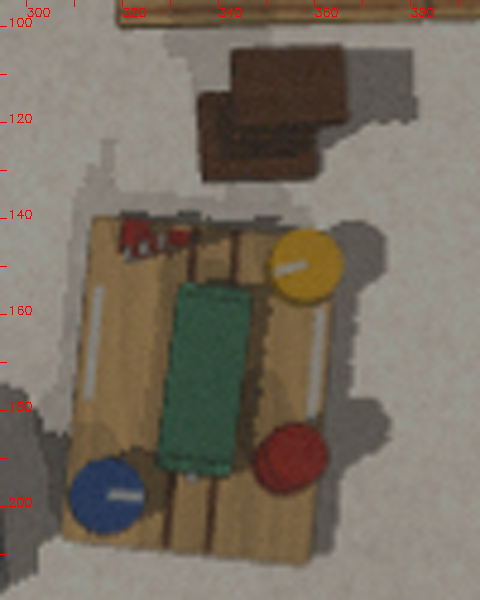

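View pics/t2.png

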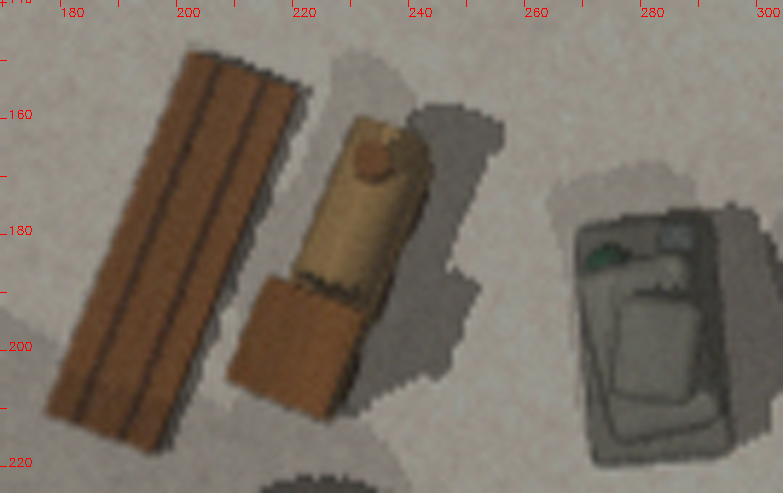

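View pics/s1.png

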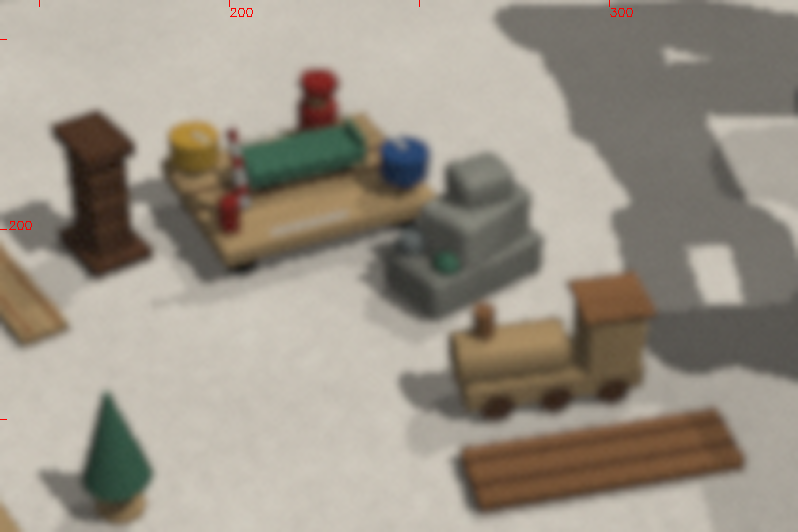

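Run:
```python
from h import *
T=optics.get_calibration("top"); S=optics.get_calibration("scene")
d=lambda x,y:(295+x/4.8-.5,95+y/4.8-.5)
e=lambda x,y:(170+x/5.8-.5,140+y/5.8-.5)
s=lambda x,y:(140+x/3.8-.5,140+y/3.8-.5)
print("deck corners"); 
for p in[(92,218),(63,540),(307,563)]: print(p2w(T,*d(*p),.04).round(4))
print("knobs C A press")
for p,z in[((307,266),.076),((107,496),.076),((290,459),.09)]: print(p2w(T,*d(*p),z).round(4))
print("flatcar")
F=[p2w(T,*d(*p),.078) for p in[(178,283),(252,291),(233,475),(160,465)]]; print(np.round(F,4),np.mean(F,0).round(4))
print("siding");G=[p2w(T,*e(*p),.014) for p in[(192,50),(302,88),(155,455),(45,411)]];print(np.round(G,4),np.mean(G,0).round(4))
m=np.mean(G,0);v=(G[0]+G[1]-G[2]-G[3]);print(np.arctan2(v[1],v[0]),np.linalg.norm(v)/2,np.linalg.norm(G[0]-G[1]))
v=(F[0]+F[1]-F[2]-F[3]);print(np.arctan2(v[1],v[0]),np.linalg.norm(v)/2)
print("siding by scene");G=[p2w(S,*s(*p),.014) for p in[(462,456),(715,410),(744,455),(482,498)]];print(np.round(G,4),np.mean(G,0).round(4))
print("loco roof");print(np.round([p2w(T,*e(*p),.09) for p in[(270,275),(367,308),(330,418),(228,378)]],4))
print("pier cap");print(np.round([p2w(T,*d(*p),.118) for p in[(230,48),(343,45),(348,122),(232,124)]],4))
print("rock foot");print(np.round([p2w(T,*e(*p),.0) for p in[(577,228),(732,445),(592,467)]],4))
# scene deck corners: D corner, near-A hidden, C corner
print("scene deck");print(np.round([p2w(S,*s(*p),.04) for p in[(228,262),(366,113)]],4))
print("scene knob A, C top",np.round([p2w(S,*s(*p),.076) for p in[(405,148),(193,132)]],4))
```

```text
deck corners
[ 0.6885 -0.1269  0.04  ]
[ 0.4925 -0.1007  0.04  ]
[ 0.4745 -0.2455  0.04  ]
knobs C A press
[ 0.6471 -0.2485  0.076 ]
[ 0.5138 -0.1237  0.076 ]
[ 0.5306 -0.2288  0.09  ]
flatcar
[[ 0.6385 -0.1712  0.078 ]
 [ 0.6325 -0.2146  0.078 ]
 [ 0.5238 -0.1974  0.078 ]
 [ 0.5308 -0.1551  0.078 ]] [ 0.5814 -0.1846  0.078 ]
siding
[[0.6794 0.2007 0.014 ]
 [0.6578 0.1446 0.014 ]
 [0.4723 0.2214 0.014 ]
 [0.496  0.2766 0.014 ]] [0.5764 0.2108 0.014 ]
-0.39223722275721895 0.19958629127210592 0.06008037145606563
-0.15270661145458986 0.10951219125044372
siding by scene
[[0.661  0.1575 0.014 ]
 [0.4769 0.2267 0.014 ]
 [0.4942 0.2755 0.014 ]
 [0.6755 0.2004 0.014 ]] [0.5769 0.215  0.014 ]
loco roof
[[0.5506 0.1554 0.09  ]
 [0.5334 0.1094 0.09  ]
 [0.4813 0.1279 0.09  ]
 [0.5017 0.1761 0.09  ]]
pier cap
[[ 0.7687 -0.2026  0.118 ]
 [ 0.7689 -0.2688  0.118 ]
 [ 0.7225 -0.2686  0.118 ]
 [ 0.723  -0.2011  0.118 ]]
rock foot
[[ 0.5837  0.0063  0.    ]
 [ 0.4704 -0.0686  0.    ]
 [ 0.4613  0.0025  0.    ]]
scene deck
[[ 0.6948 -0.1127  0.04  ]
 [ 0.474  -0.2416  0.04  ]]
scene knob A, C top [[ 0.5123 -0.1251  0.076 ]
 [ 0.6467 -0.2505  0.076 ]]
```

```bash
cat > cmd.py <<'E'
import json,sys,numpy as np
from scipy.spatial.transform import Rotation as Ro
# state: commanded pos, R
def load():
    try: d=json.load(open('cmd.json')); return np.array(d['p']),Ro.from_quat(d['q'])
    except FileNotFoundError: return np.array([.22,.504,.189]),Ro.from_euler('xyz',[np.pi,0,2.7298])
def save(p,r): json.dump({'p':list(p),'q':list(r.as_quat())},open('cmd.json','w'))
def plan(p,yaw,roll=np.pi,pitch=0):
    P,R=load(); T=Ro.from_euler('xyz',[roll,pitch,yaw])
    print('shift cm',(R.inv().apply(np.array(p)-P)*100).round(2),'rot',(R.inv()*T).as_rotvec().round(4))
def applied(s,r):
    P,R=load(); P=P+R.apply(np.array(s)/100); R=R*Ro.from_rotvec(r); save(P,R); print('cmd',P.round(4),R.as_euler('xyz').round(4))
E
python3 -c "
from cmd import *
plan([.581,-.185,.19],2.9886)"
```

```text
shift cm [-60.66 -48.69  -0.1 ] rot [-0.      0.     -0.2588]
```

```bash
mv cmd.py cm.py; rm -rf __pycache__/cmd*; ls
```

```text
cm.py
h.py
pics
```

Emit:
apply_moves --moves '[[[-30, -24, 0], [0, 0, -0.26], 0.9], [[-30, -24, 0], [0, 0, -0.26], 0.9], [[-30, -24, 0], [0, 0, -0.26], 0.9], [[-30, -24, 0], [0, 0, -0.26], 0.9], [[-30, -24, 0], [0, 0, -0.26], 0.9], [[-30, -24, 0], [0, 0, -0.26], 0.9], [[-30, -24, 0], [0, 0, -0.26], 0.9], [[-30, -24, 0], [0, 0, -0.26], 0.9], [[-30, -24, 0], [0, 0, -0.26], 0.9], [[-30, -24, 0], [0, 0, -0.26], 0.9]]'

```text
time: 0.98
tool_pos: [0.4005, 0.1596, 0.1883]
ee_rot: [-3.139, 0.001, 2.985]
wrist_force: [-0.7, 1.0, -1.4]
width: 0.0844
```

```bash
python3 -c "
from cm import *
applied([-30,-24,0],[0,0,-.26])
plan([.581,-.185,.19],2.9886)"
```

```text
cmd [0.3989 0.164  0.189 ] [3.1416 0.     2.9898]
shift cm [-23.28 -31.74  -0.1 ] rot [-0.      0.      0.0012]
```

Emit:
apply_moves --moves '[[[-23.3, -31.7, 0], [0, 0, 0], 0.9], [[-23.3, -31.7, 0], [0, 0, 0], 0.9], [[-23.3, -31.7, 0], [0, 0, 0], 0.9], [[-23.3, -31.7, 0], [0, 0, 0], 0.9], [[-23.3, -31.7, 0], [0, 0, 0], 0.9], [[-23.3, -31.7, 0], [0, 0, 0], 0.9], [[-23.3, -31.7, 0], [0, 0, 0], 0.9], [[-23.3, -31.7, 0], [0, 0, 0], 0.9], [[-23.3, -31.7, 0], [0, 0, 0], 0.9], [[-23.3, -31.7, 0], [0, 0, 0], 0.9]]'

```text
time: 1.82
tool_pos: [0.5822, -0.1892, 0.1869]
ee_rot: [-3.14, -0.001, 2.986]
wrist_force: [0.2, 0.9, 0.0]
width: 0.0847
```

Run:
```python
from h import *
from cm import *
applied([-23.3,-31.7,0],[0,0,0])
o=robot.get_obs(); print(o['tool_pos'],o['ee_rot'],abs(o['qvel']).max(),o['time'])
c=optics.get_calibration("wrist");im=optics.snapshot("wrist")
np.save('pics/w1.npy',im); json.dump({k:np.array(v).tolist() for k,v in c.items()},open('pics/w1.json','w'))
crop(im,0,0,512,384,1.5,"pics/w1.png")
```

```text
cmd [ 0.5812 -0.1846  0.189 ] [3.1416 0.     2.9898]
[ 0.5821986 -0.1892242  0.1868818] [-3.14039005e+00 -1.19967685e-03  2.98596233e+00] 0.378263247547961 1.8167
```

View pics/w1.png

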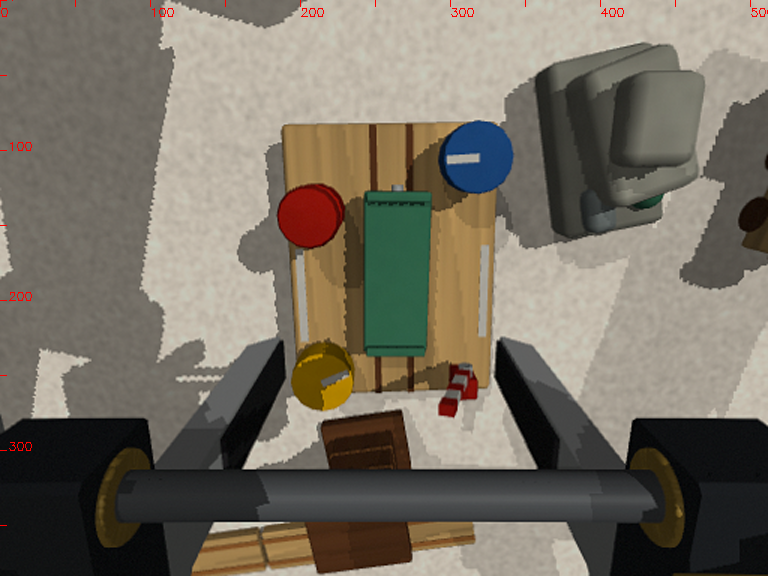

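Run:
```python
from h import *
import json
c={k:np.array(v) for k,v in json.load(open('pics/w1.json')).items()}
q=lambda x,y:(x/1.5-.5,y/1.5-.5)
F=[p2w(c,*q(*p),.076) for p in[(364,192),(431,193),(424,356),(364,356)]];print(np.round(F,4),np.mean(F,0).round(4))
v=F[0]+F[1]-F[2]-F[3];print(np.arctan2(v[1],v[0])+np.pi, np.linalg.norm(v)/2)
print(np.round([p2w(c,*q(*p),.04) for p in[(283,124),(491,388)]],4))
```

```text
[[ 0.5237 -0.1964  0.076 ]
 [ 0.5308 -0.1549  0.076 ]
 [ 0.6396 -0.1743  0.076 ]
 [ 0.6332 -0.2152  0.076 ]] [ 0.5818 -0.1852  0.076 ]
6.1100646941002195 0.11080215053095448
[[ 0.473  -0.2452  0.04  ]
 [ 0.6901 -0.1258  0.04  ]]
```

Emit:
apply_moves --moves '[[[0, 0, 3], [0, 0, 0], 0.9], [[0, 0, 6.5], [0, 0, 0], 0.9], [[0, 0, 9.5], [0, 0, 0], 0.9], [[0, 0, 11.5], [0, 0, 0], 0.9], [[0, 0, 12.6], [0, 0, 0], 0.9], [[0, 0, 12.6], [0, 0, 0], 0.9], [[0, 0, 12.6], [0, 0, 0], 0.0], [[0, 0, 12.6], [0, 0, 0], 0.0], [[0, 0, 12.6], [0, 0, 0], 0.0], [[0, 0, 12.6], [0, 0, 0], 0.0]]'

```text
time: 2.7
tool_pos: [0.5826, -0.185, 0.0648]
ee_rot: [-3.141, 0.004, 2.99]
wrist_force: [-0.1, 0.5, -0.0]
width: 0.0611
```

Emit:
apply_moves --moves '[[[0, 0, 0.3], [0, 0, 0], 0.0], [[0, 0, 0.3], [0, 0, 0], 0.0], [[0, 0, 0.3], [0, 0, 0], 0.0], [[0, 0, 0.3], [0, 0, 0], 0.0], [[0, 0, 0.3], [0, 0, 0], 0.0], [[0, 0, -1.0], [0, 0, 0], 0.0], [[0, 0, -3], [0, 0, 0], 0.0], [[0, 0, -6], [0, 0, 0], 0.0], [[0, 0, -9.5], [0, 0, 0], 0.0], [[0, 0, -12], [0, 0, 0], 0.0]]'

```text
time: 3.53
tool_pos: [0.582, -0.1849, 0.1868]
ee_rot: [-3.141, 0.004, 2.99]
wrist_force: [-0.2, 0.5, 1.0]
width: 0.0003
```

Run:
```python
from h import *
from cm import *
applied([0,0,12.6],[0,0,0]);applied([0,0,-12],[0,0,0])
o=robot.get_obs(); print(o['tool_pos'],o['ee_rot'],abs(o['qvel']).max(),o['time'],o['width'])
c=optics.get_calibration("wrist");im=optics.snapshot("wrist")
np.save('pics/w2.npy',im); json.dump({k:np.array(v).tolist() for k,v in c.items()},open('pics/w2.json','w'))
crop(im,0,0,512,384,1.5,"pics/w2.png")
plan([.577,.212,.185],np.pi-.392)
```

```text
cmd [ 0.5812 -0.1846  0.063 ] [3.1416 0.     2.9898]
cmd [ 0.5812 -0.1846  0.183 ] [3.1416 0.     2.9898]
[ 0.58204649 -0.18486907  0.18682032] [-3.14067978  0.00380308  2.98977932] 0.5564273112598682 3.5333 0.00028627844434822846
shift cm [ 6.42 39.14 -0.2 ] rot [-0.      0.      0.2402]
```

View pics/w2.png

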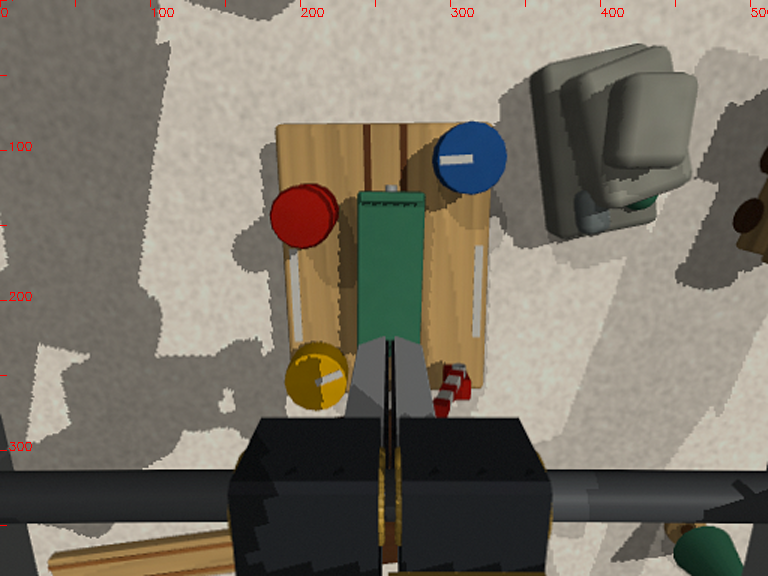

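The jaws closed to zero: the flatcar wasn't held and is still on the deck. I'll check whether it moved before trying again.

Run:
```python
from h import *
from cm import *
c={k:np.array(v) for k,v in json.load(open('pics/w2.json')).items()}
q=lambda x,y:(x/1.5-.5,y/1.5-.5)
F=[p2w(c,*q(*p),.076) for p in[(358,192),(424,193)]];print(np.round(F,4))
a=robot.get_obs();print(a['tool_pos'],a['wrist_force'])
plan([.5816,-.1852,.062],2.982)
```

```text
[[ 0.5235 -0.196   0.076 ]
 [ 0.5304 -0.1551  0.076 ]]
[ 0.58446666 -0.1858607   0.19304973] [ 0.4588062  -1.00854647  3.39107957]
shift cm [-0.04 -0.05 12.1 ] rot [-0.      0.      0.0078]
```

Emit:
apply_moves --moves '[[[0, 0, 0], [0, 0, 0], 0.75], [[0, 0, 0], [0, 0, 0], 0.75], [[0, 0, 1], [0, 0, 0], 0.75], [[0, 0, 2], [0, 0, 0], 0.75], [[0, 0, 4], [0, 0, 0], 0.75], [[0, 0, 6], [0, 0, 0], 0.75], [[0, 0, 8], [0, 0, 0], 0.75], [[0, 0, 10], [0, 0, 0], 0.75], [[0, 0, 11.5], [0, 0, 0], 0.75], [[0, 0, 12.1], [0, 0, 0], 0.75]]'

```text
time: 4.42
tool_pos: [0.5776, -0.183, 0.0549]
ee_rot: [3.139, -0.01, 2.99]
wrist_force: [0.3, 0.1, -0.2]
width: 0.0637
```

Emit:
apply_moves --moves '[[[0, 0, 0], [0, 0, 0], 0.75], [[0, 0, 0], [0, 0, 0], 0], [[0, 0, 0], [0, 0, 0], 0], [[0, 0, 0], [0, 0, 0], 0], [[0, 0, 0], [0, 0, 0], 0], [[0, 0, 0], [0, 0, 0], 0], [[0, 0, 0], [0, 0, 0], 0], [[0, 0, 0], [0, 0, 0], 0], [[0, 0, 0], [0, 0, 0], 0], [[0, 0, 0], [0, 0, 0], 0]]'

```text
time: 5.25
tool_pos: [0.5814, -0.1846, 0.0616]
ee_rot: [3.142, 0.0, 2.99]
wrist_force: [-0.9, 0.6, -0.1]
width: 0.0141
```

Run:
```python
from h import *
from cm import *
applied([0,0,12.1],[0,0,0])
o=robot.get_obs(); print(o['tool_pos'],o['width'])
c=optics.get_calibration("wrist");im=optics.snapshot("wrist")
print(w2p(c,o['tool_pos']+[0,0,-.014]), w2p(c,[.5816,-.185,.076]))
crop(im,0,0,512,384,1.5,"pics/w3.png")
im=optics.snapshot("scene"); crop(im,140,60,350,230,3.8,"pics/s3.png")
```

```text
cmd [ 0.5812 -0.1846  0.062 ] [3.1416 0.     2.9898]
[ 0.58142003 -0.18457703  0.061609  ] 0.014115131416244448
[[259.04249115 219.65049693]] [[258.34113083 236.0413183 ]]
```

View pics/w3.png

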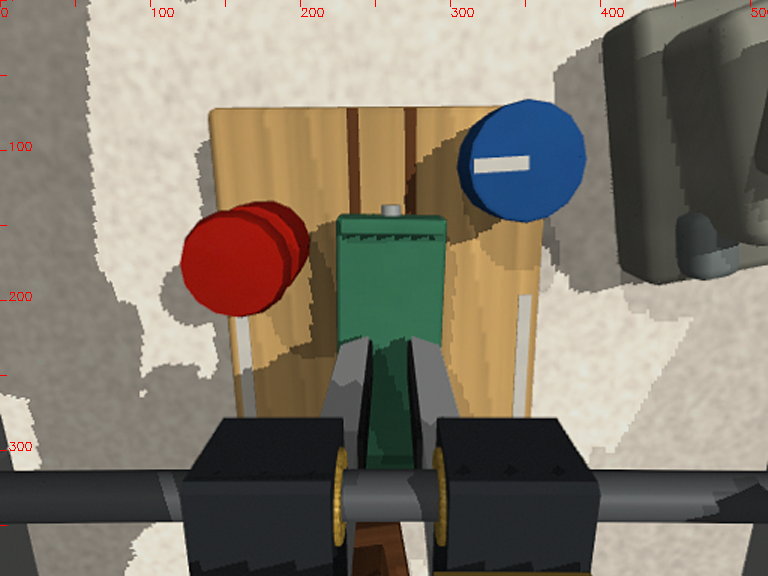

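View pics/s3.png

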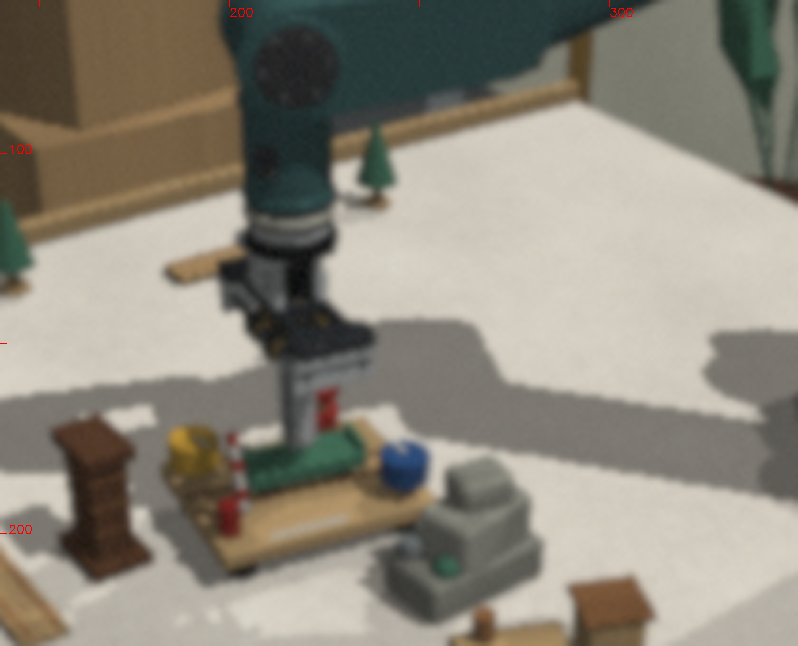

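Run:
```python
from h import *
print(robot.tips_ahead,[a for a in dir(robot) if a[0]!='_'])
o=robot.get_obs(); print(o['tool_pos'],o['width'],o['joint_positions'],o['time'],o['joint_torque'])
c=optics.get_calibration("wrist");R=cv2.Rodrigues(c['rvec'])[0];print(-R.T@c['tvec'],R)
for z in (-.014,0,.03,.05,.078): print(z,w2p(c,o['tool_pos']+[0,0,z]))
```

```text
0.014 ['IKError', 'get_obs', 'tips_ahead']
[ 0.58137624 -0.1845482   0.06152558] 0.006127465073508609 [-4.00348808e-01  2.74863472e-01  1.40742872e+00  8.28595008e-05
  1.45937693e+00 -1.81933934e+00] 5.35 [ 1.43626967e-03 -4.05646706e+01 -2.88933599e+01 -3.33140173e-02
  6.88212574e-02  1.32366540e-04]
[ 0.50458138 -0.17250396  0.25883368] [[ 1.51013183e-01  9.88531740e-01  1.31573116e-04]
 [ 9.52132601e-01 -1.45488446e-01  2.68843120e-01]
 [ 2.65779099e-01 -4.04735801e-02 -9.63183970e-01]]
-0.014 [[259.06279032 219.62872668]]
0 [[259.03476887 227.00683548]]
0.03 [[258.9606779  246.50685184]]
0.05 [[258.89657723 263.36783984]]
0.078 [[258.77599134 295.06249989]]
```

```bash
python3 - <<'E'
from h import *
S=optics.get_calibration("scene")
for z in(.0476,.06,.07,.08,.09):
    p=w2p(S,[.5814,-.1846,z])[0]; print(z,p.round(1),((p-[139.5,59.5])*3.8).round(0))
E
python3 - <<'E'
import sys; sys.path.insert(0,'.')
import cv2
a=cv2.imread("pics/s3.png")[330:530,150:450]; cv2.imwrite("pics/s3b.png",cv2.resize(a,None,fx=2.5,fy=2.5))
E
```

```text
0.0476 [218.3 184.3] [299. 474.]
0.06 [218.2 181.1] [299. 462.]
0.07 [218.1 178.5] [299. 452.]
0.08 [218.  175.9] [298. 442.]
0.09 [217.9 173.2] [298. 432.]
```

View pics/s3b.png

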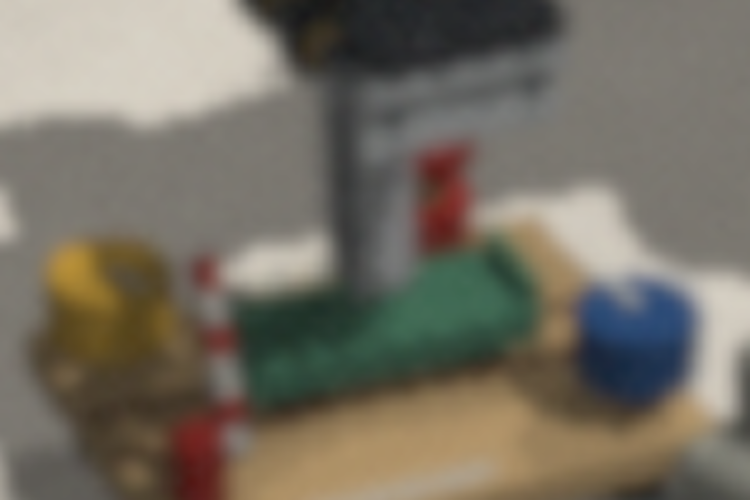

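The fingers closed above the car: the scene picture puts the fingertip bottoms near z≈0.075, about 28 mm higher than the stated tip offset implies. I'll open, lower gently and watch the force and the pictures.

Emit:
apply_moves --moves '[[[0, 0, 0], [0, 0, 0], 0.7], [[0, 0, 0], [0, 0, 0], 0.7], [[0, 0, 0], [0, 0, 0], 0.7], [[0, 0, 0], [0, 0, 0], 0.7], [[0, 0, 0], [0, 0, 0], 0.7], [[0, 0, 0], [0, 0, 0], 0.7], [[0, 0, 0], [0, 0, 0], 0.7], [[0, 0, 0], [0, 0, 0], 0.7], [[0, 0, 0.0], [0, 0, 0], 0.7], [[0, 0, 0.0], [0, 0, 0], 0.7]]'

```text
time: 6.18
tool_pos: [0.5814, -0.1845, 0.0616]
ee_rot: [3.142, 0.0, 2.99]
wrist_force: [-0.5, -0.1, 0.5]
width: 0.0651
```

Run:
```python
from h import *
o=robot.get_obs(); print(o['tool_pos'],o['width'],o['wrist_force'],o['time'])
im=optics.snapshot("scene"); crop(im,170,120,270,220,6,"pics/s4.png")
S=optics.get_calibration("scene")
R=np.array([[np.cos(2.99),np.sin(2.99)],[np.sin(2.99),-np.cos(2.99)]])
for s in(-1,1):
  for z in(.0476,.06,.07,.08,.09):
    xy=o['tool_pos'][:2]+R@[0,s*(o['width']/2+.006)]
    p=w2p(S,[*xy,z])[0]; print(s,z,((p-[169.5,119.5])*6).round(0))
```

```text
[ 0.58141168 -0.1845348   0.06158972] 0.06511851371753222 [-0.50862417 -0.07365155  0.50339138] 6.1833
-1 0.0476 [265. 355.]
-1 0.06 [264. 336.]
-1 0.07 [264. 321.]
-1 0.08 [263. 305.]
-1 0.09 [262. 289.]
1 0.0476 [322. 424.]
1 0.06 [321. 405.]
1 0.07 [321. 389.]
1 0.08 [320. 373.]
1 0.09 [320. 357.]
```

View pics/s4.png

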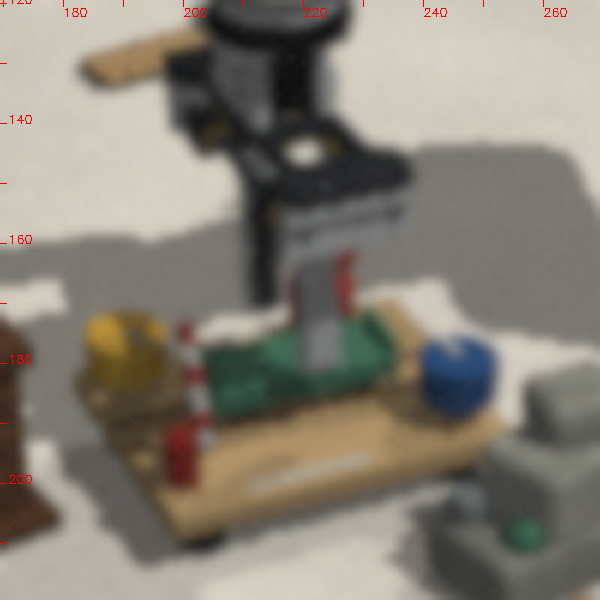

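Emit:
apply_moves --moves '[[[0, 0, 0.5], [0, 0, 0], 0.7], [[0, 0, 1], [0, 0, 0], 0.7], [[0, 0, 1.5], [0, 0, 0], 0.7], [[0, 0, 2], [0, 0, 0], 0.7], [[0, 0, 2.5], [0, 0, 0], 0.7], [[0, 0, 3], [0, 0, 0], 0.7], [[0, 0, 3.1], [0, 0, 0], 0.7], [[0, 0, 3.1], [0, 0, 0], 0.7], [[0, 0, 3.1], [0, 0, 0], 0.7], [[0, 0, 3.1], [0, 0, 0], 0.7]]'

```text
time: 7.07
tool_pos: [0.5817, -0.1846, 0.031]
ee_rot: [-3.142, 0.001, 2.99]
wrist_force: [1.0, 0.4, -0.3]
width: 0.0658
```

Run:
```python
from h import *
from cm import *
applied([0,0,3.1],[0,0,0])
o=robot.get_obs(); print(o['tool_pos'],o['width'],o['wrist_force'],o['time'])
im=optics.snapshot("scene"); crop(im,170,120,270,220,6,"pics/s5.png")
im=optics.snapshot("wrist"); crop(im,0,0,512,384,1.5,"pics/w5.png")
```

```text
cmd [ 0.5812 -0.1846  0.031 ] [3.1416 0.     2.9898]
[ 0.58168039 -0.18463933  0.03095019] 0.06576841303751842 [ 0.98711151  0.42349102 -0.29534867] 7.0667
```

View pics/s5.png

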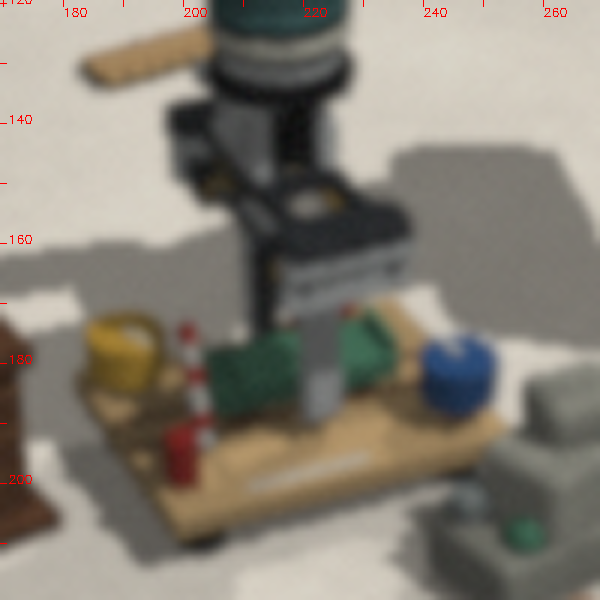

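View pics/w5.png

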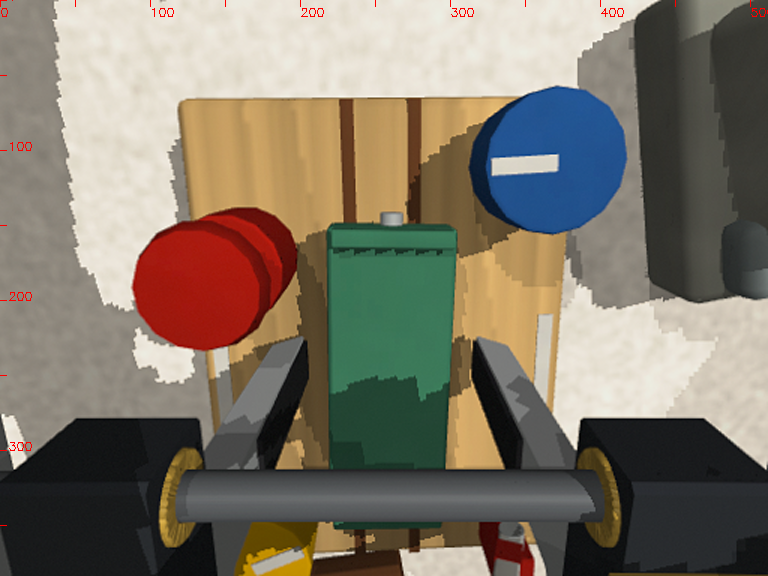

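The fingers now straddle the car with the tips just above the deck. Closing.

Emit:
apply_moves --moves '[[[0, 0, 0], [0, 0, 0], 0], [[0, 0, 0], [0, 0, 0], 0], [[0, 0, 0], [0, 0, 0], 0], [[0, 0, 0], [0, 0, 0], 0], [[0, 0, 0], [0, 0, 0], 0], [[0, 0, 0], [0, 0, 0], 0], [[0, 0, 0], [0, 0, 0], 0], [[0, 0, 0], [0, 0, 0], 0], [[0, 0, 0], [0, 0, 0], 0], [[0, 0, 0], [0, 0, 0], 0]]'

```text
time: 8.0
tool_pos: [0.5815, -0.1846, 0.0307]
ee_rot: [-3.142, 0.0, 2.99]
wrist_force: [-0.9, -1.0, 1.1]
width: 0.0442
```

Emit:
apply_moves --moves '[[[0, 0, -1], [0, 0, 0], 0], [[0, 0, -3.5], [0, 0, 0], 0], [[0, 0, -6.5], [0, 0, 0], 0], [[0, 0, -9.5], [0, 0, 0], 0], [[0, 0, -12], [0, 0, 0], 0], [[0, 2, -12.5], [0, 0, 0], 0], [[0.5, 5, -12.5], [0, 0, 0.03], 0], [[1, 9, -12.5], [0, 0, 0.07], 0], [[2, 13, -12.5], [0, 0, 0.1], 0], [[3, 17, -12.5], [0, 0, 0.12], 0]]'

```text
time: 8.83
tool_pos: [0.577, -0.0105, 0.1558]
ee_rot: [3.141, -0.0, 2.867]
wrist_force: [0.4, 0.6, -1.1]
width: 0.0438
```

Run:
```python
from h import *
from cm import *
applied([3,17,-12.5],[0,0,.12])
plan([.577,.2115,.15],np.pi-.392)
```

```text
cmd [ 0.5773 -0.012   0.156 ] [3.1416 0.     2.8698]
shift cm [ 6.03 21.52  0.6 ] rot [-0.      0.      0.1202]
```

Emit:
apply_moves --moves '[[[1, 4, 0], [0, 0, 0.03], 0], [[2, 8, 0], [0, 0, 0.06], 0], [[3.2, 12, 0], [0, 0, 0.09], 0], [[4.5, 16, 0], [0, 0, 0.12], 0], [[5.5, 19.5, 0], [0, 0, 0.12], 0], [[6, 21.5, 0], [0, 0, 0.12], 0], [[6, 21.5, 0.6], [0, 0, 0.12], 0], [[6, 21.5, 2], [0, 0, 0.12], 0], [[6, 21.5, 4], [0, 0, 0.12], 0], [[6, 21.5, 6], [0, 0, 0.12], 0]]'

```text
time: 9.67
tool_pos: [0.5777, 0.2108, 0.0956]
ee_rot: [3.141, 0.001, 2.75]
wrist_force: [-0.5, -0.0, -1.5]
width: 0.0439
```

Run:
```python
from h import *
from cm import *
applied([6,21.5,6],[0,0,.12])
o=robot.get_obs(); print(o['tool_pos'],o['ee_rot'])
c=optics.get_calibration("wrist")
crop(optics.snapshot("wrist"),0,0,512,384,1.5,"pics/w6.png")
crop(optics.snapshot("scene"),200,130,360,290,4.5,"pics/s6.png")
plan([.577,.2115,.006],np.pi-.392)
```

```text
cmd [0.5772 0.2112 0.096 ] [3.1416 0.     2.7498]
[0.57768434 0.21077061 0.09560103] [3.14115068e+00 1.26026348e-03 2.74971382e+00]
shift cm [0.03 0.02 9.  ] rot [-0.      0.      0.0002]
```

View pics/w6.png

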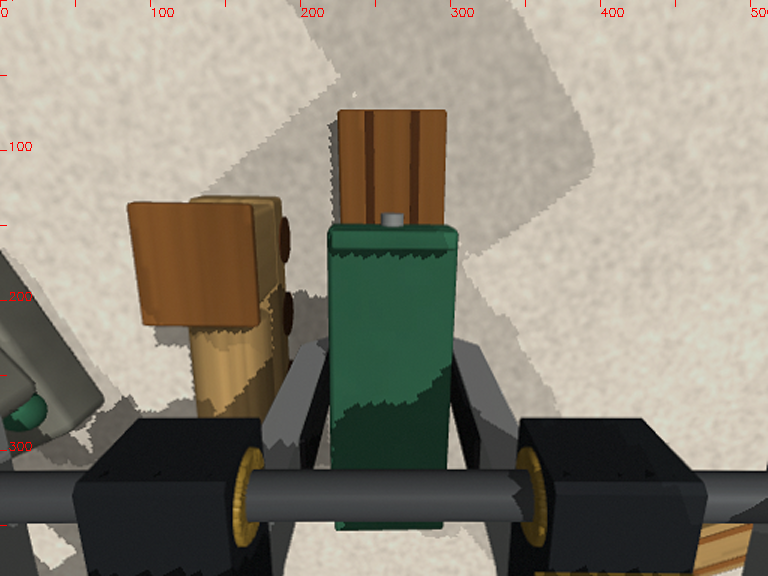

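View pics/s6.png

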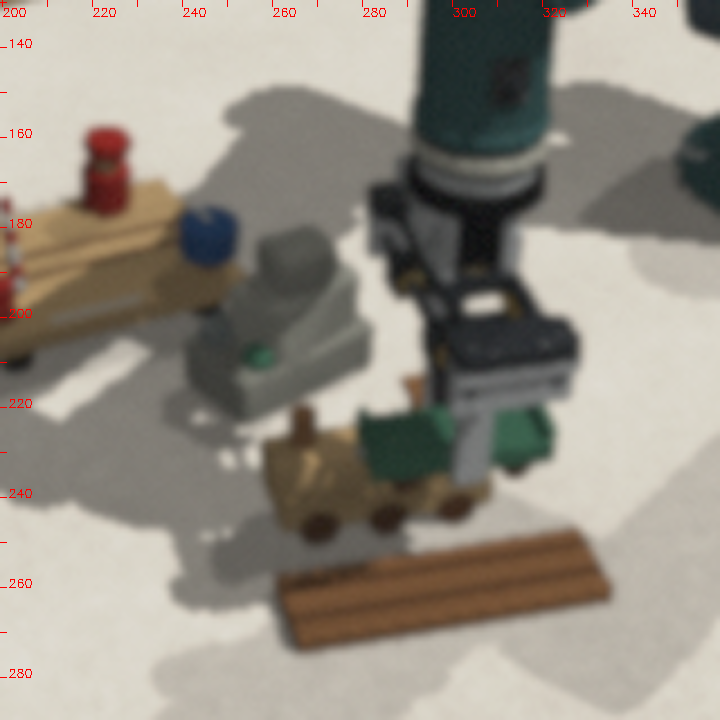

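Emit:
apply_moves --moves '[[[0, 0, 2], [0, 0, 0], 0], [[0, 0, 4.5], [0, 0, 0], 0], [[0, 0, 6.5], [0, 0, 0], 0], [[0, 0, 7.8], [0, 0, 0], 0], [[0, 0, 8.5], [0, 0, 0], 0], [[0, 0, 8.8], [0, 0, 0], 0], [[0, 0, 9.0], [0, 0, 0], 0], [[0, 0, 9.0], [0, 0, 0], 0], [[0, 0, 9.0], [0, 0, 0], 0], [[0, 0, 9.0], [0, 0, 0], 0]]'

```text
time: 10.6
tool_pos: [0.5783, 0.2115, 0.007]
ee_rot: [3.14, 0.002, 2.75]
wrist_force: [-0.1, -1.2, -1.6]
width: 0.0438
```

Run:
```python
from h import *
from cm import *
applied([0,0,9],[0,0,0])
o=robot.get_obs(); print(o['tool_pos'],o['ee_rot'],o['wrist_force'])
crop(optics.snapshot("scene"),240,180,360,280,6,"pics/s7.png")
```

```text
cmd [0.5772 0.2112 0.006 ] [3.1416 0.     2.7498]
[0.57830309 0.21149769 0.00698919] [3.14006905e+00 1.88474298e-03 2.74980875e+00] [-0.13678069 -1.22395322 -1.5881375 ]
```

View pics/s7.png

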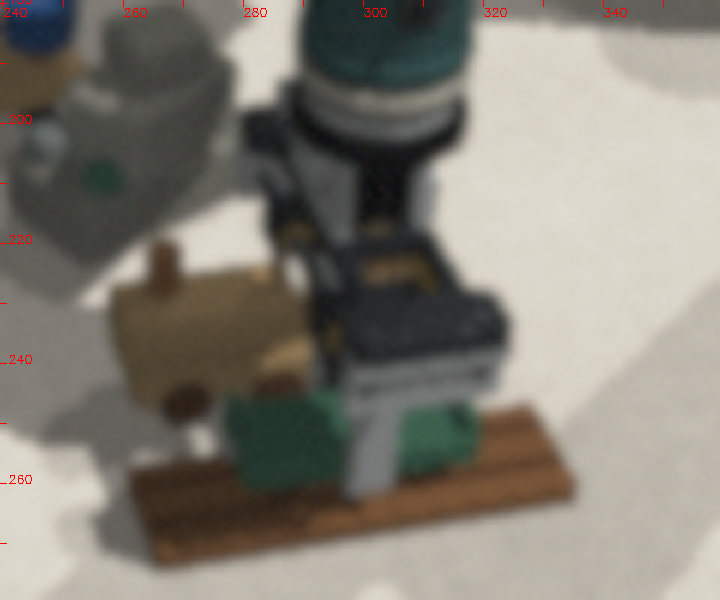

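Emit:
apply_moves --moves '[[[0, 0, 0.1], [0, 0, 0], 0], [[0, 0, 0.2], [0, 0, 0], 0], [[0, 0, 0.2], [0, 0, 0], 0], [[0, 0, 0.2], [0, 0, 0], 0], [[0, 0, 0.2], [0, 0, 0], 0], [[0, 0, 0.2], [0, 0, 0], 0], [[0, 0, 0.2], [0, 0, 0], 0], [[0, 0, 0.2], [0, 0, 0], 0], [[0, 0, 0.2], [0, 0, 0], 0], [[0, 0, 0.2], [0, 0, 0], 0]]'

```text
time: 11.48
tool_pos: [0.5787, 0.2114, 0.0048]
ee_rot: [3.14, 0.003, 2.75]
wrist_force: [2.2, -1.0, 5.8]
width: 0.0438
```

Contact at 5.8 N. Releasing.

Emit:
apply_moves --moves '[[[0, 0, 0], [0, 0, 0], 0.65], [[0, 0, 0], [0, 0, 0], 0.65], [[0, 0, 0], [0, 0, 0], 0.65], [[0, 0, 0], [0, 0, 0], 0.65], [[0, 0, -0.5], [0, 0, 0], 0.65], [[0, 0, -2], [0, 0, 0], 0.65], [[0, 0, -4.5], [0, 0, 0], 0.65], [[0, 0, -8], [0, 0, 0], 0.65], [[0, 0, -11.5], [0, 0, 0], 0.65], [[0, 0, -14], [0, 0, 0], 0.65]]'

```text
time: 12.32
tool_pos: [0.578, 0.2115, 0.1473]
ee_rot: [3.139, 0.003, 2.75]
wrist_force: [0.6, 0.4, 0.9]
width: 0.0613
```

Run:
```python
from h import *
from cm import *
applied([0,0,.2],[0,0,0]);applied([0,0,-14],[0,0,0])
o=robot.get_obs(); print(o['tool_pos'],o['ee_rot'],o['wrist_force'])
c=optics.get_calibration("wrist");im=optics.snapshot("wrist");crop(im,0,0,512,384,1.5,"pics/w8.png")
json.dump({k:np.array(v).tolist() for k,v in c.items()},open('pics/w8.json','w'))
```

```text
cmd [0.5772 0.2112 0.004 ] [3.1416 0.     2.7498]
cmd [0.5772 0.2112 0.144 ] [3.1416 0.     2.7498]
[0.5780369  0.21150445 0.14729532] [3.13934763e+00 2.64795886e-03 2.74986974e+00] [0.55726477 0.41017137 0.852286  ]
```

View pics/w8.png

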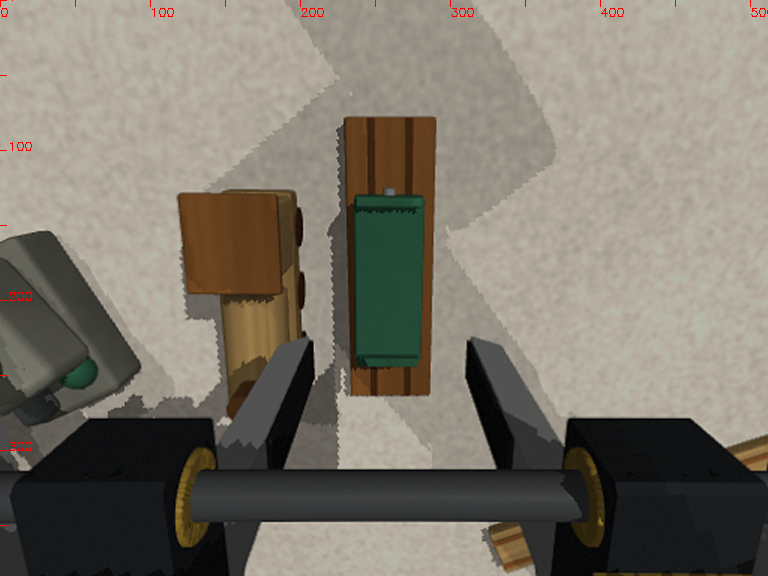

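The flatcar sits centred and lengthwise on the siding. Next is a tilted wrist view of the crossing, to measure its lean and the knob heights.

Run:
```python
from h import *
from cm import *
c={k:np.array(v) for k,v in json.load(open('pics/w8.json')).items()}
q=lambda x,y:(x/1.5-.5,y/1.5-.5)
print(np.mean([p2w(c,*q(*p),.052) for p in[(355,196),(424,196),(418,366),(356,366)]],0),np.mean([p2w(c,*q(*p),.014) for p in[(345,117),(436,118),(429,395),(352,395)]],0))
P,R=load()
T=Ro.from_euler('xyz',[np.pi,0,2.99])*Ro.from_rotvec([0,-.785,0])
t=np.array([.543,-.179,.20])
print((R.inv().apply(t-P)*100).round(2),(R.inv()*T).as_rotvec().round(3))
```

```text
[0.57787845 0.21104184 0.052     ] [0.57591714 0.21356189 0.014     ]
[-11.74 -37.37  -5.6 ] [-0.094 -0.781 -0.228]
```

Emit:
apply_moves --moves '[[[0, 0, -3], [0, 0, 0], 0.65], [[-1, -3, -5], [0, 0, 0], 0.65], [[-2, -6.5, -5.6], [0, 0, 0], 0.65], [[-3, -10, -5.6], [0, 0, 0], 0.65], [[-4.3, -14, -5.6], [-0.01, -0.1, -0.03], 0.65], [[-5.6, -18, -5.6], [-0.03, -0.22, -0.06], 0.65], [[-6.9, -22, -5.6], [-0.04, -0.34, -0.1], 0.65], [[-8.2, -26, -5.6], [-0.055, -0.46, -0.13], 0.65], [[-9.4, -30, -5.6], [-0.07, -0.57, -0.17], 0.65], [[-10.6, -34, -5.6], [-0.08, -0.68, -0.2], 0.65]]'

```text
time: 13.2
tool_pos: [0.546, -0.1315, 0.1997]
ee_rot: [3.128, 0.665, 2.95]
wrist_force: [0.5, 0.4, -0.6]
width: 0.0609
```

Run:
```python
from h import *
from cm import *
applied([-10.6,-34,-5.6],[-.08,-.68,-.2])
o=robot.get_obs(); print(o['tool_pos'],o['ee_rot'],o['joint_positions'].round(2))
P,R=load()
T=Ro.from_euler('xyz',[np.pi,0,2.99])*Ro.from_rotvec([0,-.785,0])
t=np.array([.543,-.179,.20])
print((R.inv().apply(t-P)*100).round(2),(R.inv()*T).as_rotvec().round(3))
```

```text
cmd [ 0.5454 -0.1435  0.2   ] [3.131  0.6834 2.9542]
[ 0.54601466 -0.13149895  0.1996576 ] [3.12773388 0.66462994 2.95008979] [-0.45 -0.4   1.92  0.21  0.98 -1.89]
[-0.33 -3.53  0.23] [-0.013 -0.101 -0.027]
```

Emit:
apply_moves --moves '[[[-0.2, -2, 0.1], [-0.006, -0.05, -0.013], 0.65], [[-0.33, -3.5, 0.2], [-0.013, -0.1, -0.027], 0.65], [[-0.33, -3.5, 0.2], [-0.013, -0.1, -0.027], 0.65], [[-0.33, -3.5, 0.2], [-0.013, -0.1, -0.027], 0.65], [[-0.33, -3.5, 0.2], [-0.013, -0.1, -0.027], 0.65], [[-0.33, -3.5, 0.2], [-0.013, -0.1, -0.027], 0.65], [[-0.33, -3.5, 0.2], [-0.013, -0.1, -0.027], 0.65], [[-0.33, -3.5, 0.2], [-0.013, -0.1, -0.027], 0.65], [[-0.33, -3.5, 0.2], [-0.013, -0.1, -0.027], 0.65], [[-0.33, -3.5, 0.2], [-0.013, -0.1, -0.027], 0.65]]'

```text
time: 14.03
tool_pos: [0.545, -0.1646, 0.1992]
ee_rot: [3.133, 0.758, 2.981]
wrist_force: [-0.2, 0.3, -1.0]
width: 0.0608
```

Run:
```python
from h import *
from cm import *
applied([-.33,-3.5,.2],[-.013,-.1,-.027])
o=robot.get_obs(); print(o['tool_pos'],o['ee_rot'],abs(o['qvel']).max())
c=optics.get_calibration("wrist");im=optics.snapshot("wrist");crop(im,0,0,512,384,1.5,"pics/w9.png")
np.save('pics/w9.npy',im)
json.dump({k:np.array(v).tolist() for k,v in c.items()},open('pics/w9.json','w'))
```

```text
cmd [ 0.5428 -0.1786  0.2002] [-3.1413  0.7836  2.9898]
[ 0.54496905 -0.16459843  0.19918169] [3.13267976 0.7584257  2.98136446] 0.006174310050614792
```

View pics/w9.png

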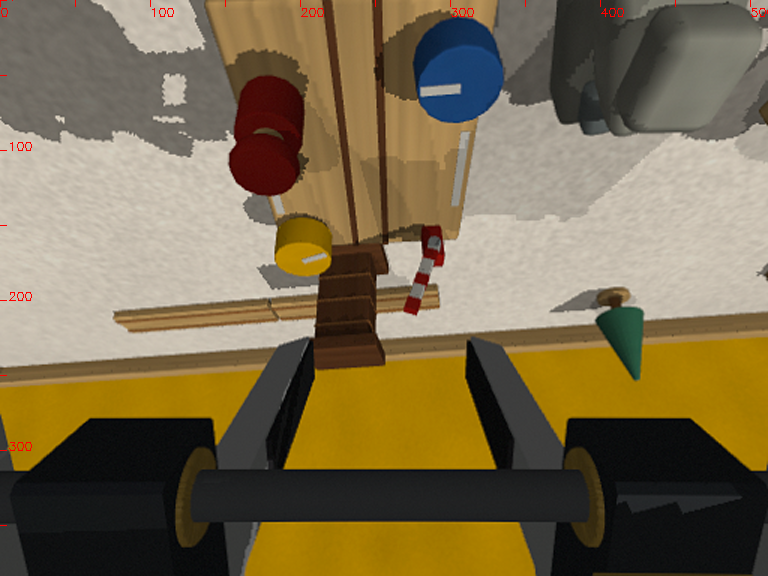

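Run:
```python
from h import *
from cm import *
save(np.array([.545,-.1646,.1992]),Ro.from_euler('xyz',[3.1327,.7584,2.9814]))
im=np.load('pics/w9.npy')
crop(im,265,0,345,100,6,"pics/w9a.png")
crop(im,135,40,225,190,4,"pics/w9c.png")
crop(im,215,130,325,220,6,"pics/w9d.png")
```

```text
(no output)
```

View pics/w9a.png

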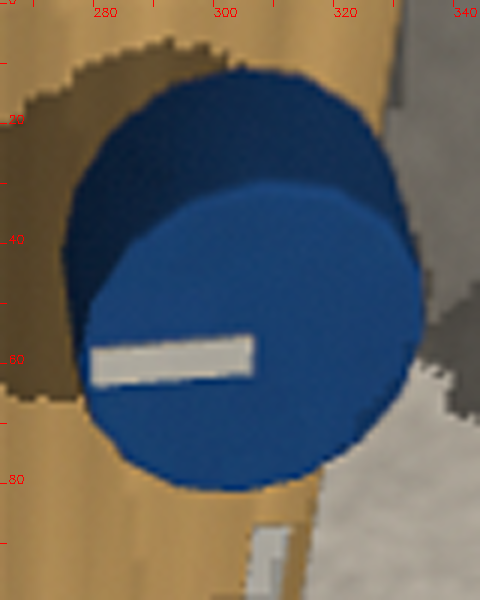

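View pics/w9c.png

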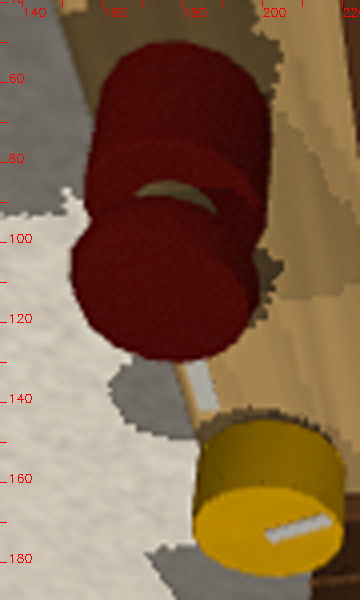

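View pics/w9d.png

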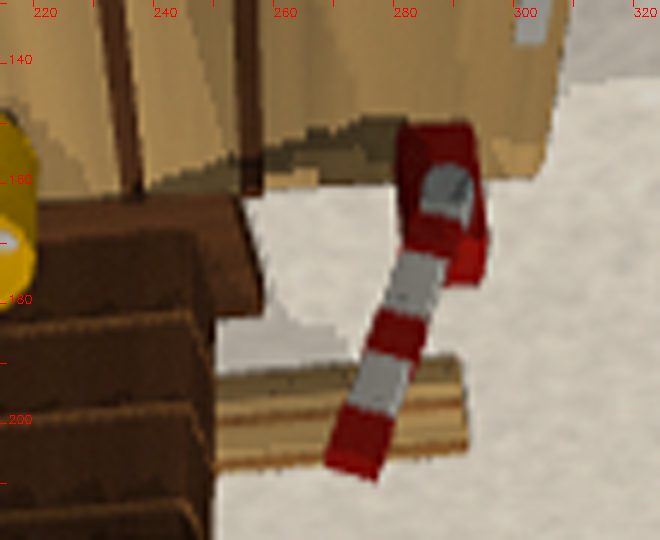

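```bash
cat > fit.py <<'E'
from h import *
import json
from scipy.optimize import least_squares
from scipy.spatial.transform import Rotation as Ro
ax=np.array([150,104,0])/np.hypot(150,104)
B0=np.array([-.075,-.052,0])
def pose(p):
    x,y,yaw,t=p[:4]
    Rz=Ro.from_euler('z',yaw); Rt=Ro.from_rotvec(ax*t)  # t>0 : +rot about BD
    def f(P): 
        P=np.atleast_2d(P); return Rz.apply(Rt.apply(P-B0)+B0)+[x,y,0]
    return f
th=np.linspace(0,2*np.pi,181)
def circ(cx,cy,z,r=.022): return np.c_[cx+r*np.cos(th),cy+r*np.sin(th),np.full_like(th,z)]
def ext(uv): # left,right,top,bottom
    return dict(L=uv[:,0].min(),R=uv[:,0].max(),T=uv[:,1].min(),B=uv[:,1].max())
def line(c,f,P,Q,uv):
    a,b=w2p(c,f([P,Q])); d=(b-a)/np.linalg.norm(b-a); n=np.array([-d[1],d[0]]); return [(np.array(u)-a)@n for u in uv]
E
cat > fit9.py <<'E'
from fit import *
c={k:np.array(v) for k,v in json.load(open('pics/w9.json')).items()}
A=lambda x,y:(265+x/6-.5,y/6-.5)
C=lambda x,y:(135+x/4-.5,40+y/4-.5)
D=lambda x,y:(215+x/6-.5,130+y/6-.5)
def res(p,full=False):
    f=pose(p); da,dc=p[4:6]; r=[]
    for cx,cy,d,o,ob in((-.075,.052,da,A,dict(L=83,R=424,T=180,B=492,bT=68)),(.075,-.052,dc,C,dict(L=193,R=343,T=485,B=577,bT=418))):
        e=ext(w2p(c,f(circ(cx,cy,.076+d)))); eb=ext(w2p(c,f(circ(cx,cy,.05+d))))
        r+=[e['L']-o(ob['L'],0)[0],e['R']-o(ob['R'],0)[0],e['T']-o(0,ob['T'])[1],e['B']-o(0,ob['B'])[1],eb['T']-o(0,ob['bT'])[1]]
    r+=line(c,f,[-.1,.075,.04],[.1,.075,.04],[A(402,0),A(380,130),A(320,480),A(303,600),D(545,160)])
    r+=line(c,f,[-.1,-.075,.04],[.1,-.075,.04],[C(60,5),C(95,115)])
    r+=line(c,f,[.1,-.075,.04],[.1,.075,.04],[D(520,180),D(265,192)])
    return np.array(r)
if __name__=="__main__":
    for fix in (None,):
        s=least_squares(res,[.5815,-.185,-.16,0,0,0],x_scale=[.01,.01,.1,.05,.005,.005],loss='soft_l1')
        J=s.jac; cov=np.linalg.inv(J.T@J)*.5**2
        print(s.x.round(4),'sd',np.sqrt(np.diag(cov)).round(4)); print(res(s.x).round(1))
        f=pose(s.x); print('tips A,C z if level',f([[-.075,.052,0],[.075,-.052,0]])[:,2].round(4))
        da,dc=s.x[4:6]; print('qa,qc',3-da/.00318,3-dc/.00318, 'tipA,C',f([[-.075,.052,da],[.075,-.052,dc]])[:,2].round(4))
E
python3 fit9.py
```

```text
[ 0.5853 -0.1896 -0.1445 -0.0649  0.0047 -0.0055] sd [0.001  0.0004 0.0032 0.0072 0.0014 0.0011]
[-0.7  0.7 -0.1  0.8 -1.1 -0.4  0.6  0.3  0.2 -0.6  0.6  0.6  0.6  0.
  0.  -2.3 -2.2 -1.1 -1.4]
tips A,C z if level [-0.0055  0.0055]
qa,qc 1.5187224945104973 4.736266024717361 tipA,C [-0.0008  0.    ]
```

```bash
cat > ptr.py <<'E'
from fit9 import *
def onplane(c,f,uv,zk):
    # intersect ray with plane z=zk in crossing frame
    O=f([0,0,zk])[0]; X=f([1,0,zk])[0]-O; Y=f([0,1,zk])[0]-O; N=np.cross(X,Y)
    R=cv2.Rodrigues(c['rvec'])[0]; x,y=und(c,*uv); d=R.T@np.array([x,y,1.]); o=-R.T@c['tvec']
    P=o+d*((O-o)@N)/(d@N); return np.array([(P-O)@X,(P-O)@Y])
def ang(c,f,a,b,zk):
    p,q=onplane(c,f,a,zk),onplane(c,f,b,zk); v=q-p; return p.round(4),q.round(4),(-np.arctan2(v[1],v[0]))%(2*np.pi)
E
python3 - <<'E'
from ptr import *
f=pose([.5853,-.1896,-.1445,-.0649])
print(ang(c,f,A(252,355),A(91,366),.0807))
print(ang(c,f,C(267,537),C(330,519),.0705))
E
```

```text
(array([-0.0744,  0.052 ]), array([-0.0739,  0.0315]), np.float64(1.5476588388819226))
(array([ 0.0762, -0.0529]), array([ 0.0693, -0.0337]), np.float64(4.365668371203317))
```

Run:
```python
from ptr import *
from cm import *
s=pose([.5853,-.1896,-.1445,-.0649])
print(s([[-.075,.052,.0807],[.075,-.052,.0717],[-.0433,-.0515,.1]]).round(4))
print(robot.get_obs()['tool_pos'])
plan([.648,-.249,.16],2.0)
```

```text
[[ 0.5163 -0.1228  0.075 ]
 [ 0.6499 -0.2475  0.0771]
 [ 0.5321 -0.2285  0.1009]]
[ 0.54483715 -0.16473609  0.19904889]
shift cm [-5.66 -6.78 10.7 ] rot [0.3794 0.6914 0.9357]
```

Emit:
apply_moves --moves '[[[-0.6, -0.7, 1.1], [0.038, 0.069, 0.094], 0.62], [[-1.1, -1.4, 2.1], [0.076, 0.138, 0.187], 0.62], [[-1.7, -2, 3.2], [0.114, 0.207, 0.281], 0.62], [[-2.3, -2.7, 4.3], [0.152, 0.277, 0.374], 0.62], [[-2.8, -3.4, 5.4], [0.19, 0.346, 0.468], 0.62], [[-3.4, -4.1, 6.4], [0.228, 0.415, 0.561], 0.62], [[-4, -4.7, 7.5], [0.266, 0.484, 0.655], 0.62], [[-4.5, -5.4, 8.6], [0.304, 0.553, 0.749], 0.62], [[-5.1, -6.1, 9.6], [0.341, 0.622, 0.842], 0.62], [[-5.66, -6.78, 10.7], [0.379, 0.691, 0.936], 0.62]]'

```text
time: 14.92
tool_pos: [0.6486, -0.2494, 0.1601]
ee_rot: [-3.141, -0.002, 1.995]
wrist_force: [0.2, -0.2, 0.1]
width: 0.0583
```

Run:
```python
from h import *
from cm import *
applied([-5.66,-6.78,10.7],[.3794,.691,.936])
plan([.648,-.2485,.13],2.0)
```

```text
cmd [ 0.648  -0.2489  0.16  ] [3.1413e+00 3.0000e-04 1.9997e+00]
shift cm [0.04 0.02 3.  ] rot [ 0.0003  0.0003 -0.0003]
```

Run:
```python
from h import *
o=robot.get_obs(); print(o['tool_pos'])
c=optics.get_calibration("wrist");im=optics.snapshot("wrist");crop(im,0,0,512,384,1.5,"pics/w10.png")
print(w2p(c,[.648,-.2485,.076])*1.5, w2p(c,[.648,-.2485,.05])*1.5)
```

```text
[ 0.64863794 -0.24943846  0.16012815]
[[388.00969266 288.7211998 ]] [[388.11999128 278.3451697 ]]
```

View pics/w10.png

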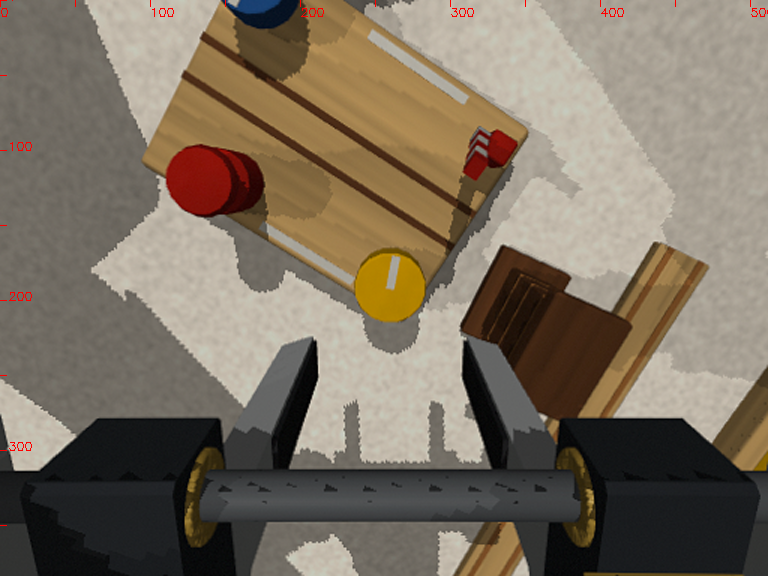

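Emit:
apply_moves --moves '[[[0, 0, 2], [0, 0, 0], 0.62], [[0, 0, 5], [0, 0, 0], 0.62], [[0, 0, 8], [0, 0, 0], 0.62], [[0, 0, 10.5], [0, 0, 0], 0.62], [[0, 0, 12], [0, 0, 0], 0.62], [[0, 0, 12.7], [0, 0, 0], 0.62], [[0, 0, 12.7], [0, 0, 0], 0.62], [[0, 0, 12.7], [0, 0, 0], 0.62], [[0, 0, 12.7], [0, 0, 0], 0], [[0, 0, 12.7], [0, 0, 0], 0]]'

```text
time: 15.8
tool_pos: [0.6488, -0.2502, 0.0351]
ee_rot: [3.138, 0.003, 1.999]
wrist_force: [-0.8, -0.3, -0.0]
width: 0.0487
```

Emit:
apply_moves --moves '[[[0, 0, 0], [0, 0, 0], 0], [[0, 0, 0], [0, 0, 0], 0], [[0, 0, 0], [0, 0, 0], 0], [[0, 0, 0], [0, 0, 0], 0], [[0, 0, 0], [0, 0, -0.05], 0], [[0, 0, 0], [0, 0, -0.12], 0], [[0, 0, 0], [0, 0, -0.21], 0], [[0, 0, 0], [0, 0, -0.3], 0], [[0, 0, 0], [0, 0, -0.35], 0], [[0, 0, 0], [0, 0, -0.35], 0]]'

```text
time: 16.63
tool_pos: [0.6492, -0.2505, 0.0348]
ee_rot: [3.14, 0.005, 2.35]
wrist_force: [2.4, -1.0, 5.6]
width: 0.0436
```

Run:
```python
from h import *
from cm import *
applied([0,0,12.7],[0,0,0]);applied([0,0,0],[0,0,-.35])
o=robot.get_obs(); print(o['tool_pos'],o['ee_rot'],o['wrist_force'],o['wrist_torque'],o['width'])
im=optics.snapshot("wrist");crop(im,0,0,512,384,1.5,"pics/w11.png")
crop(optics.snapshot("scene"),150,100,270,210,6,"pics/s11.png")
```

```text
cmd [ 0.648 -0.249  0.033] [3.1413e+00 3.0000e-04 1.9997e+00]
cmd [ 0.648 -0.249  0.033] [3.1414e+00 4.0000e-04 2.3497e+00]
[ 0.64917202 -0.25049403  0.03479902] [3.13966293 0.00497162 2.34971696] [ 2.36405708 -1.01271864  5.5938369 ] [-0.2018935  -0.2410719   0.00421178] 0.04361210031171477
```

View pics/w11.png

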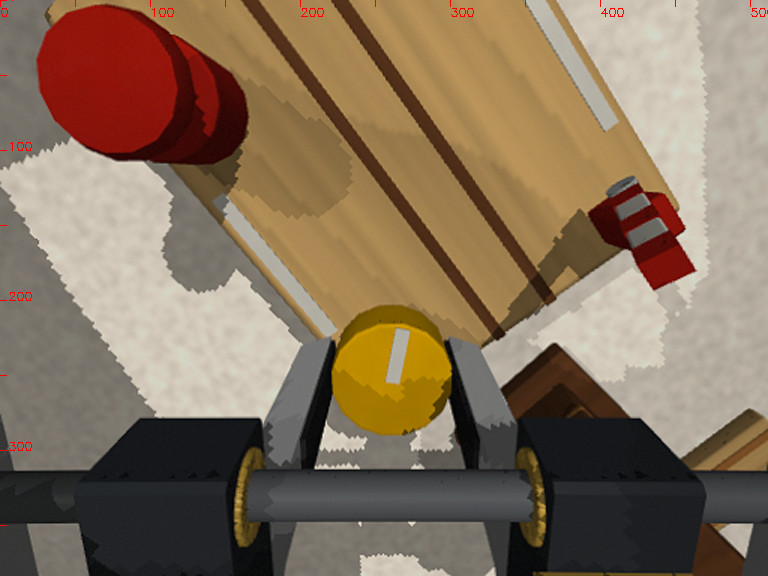

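View pics/s11.png

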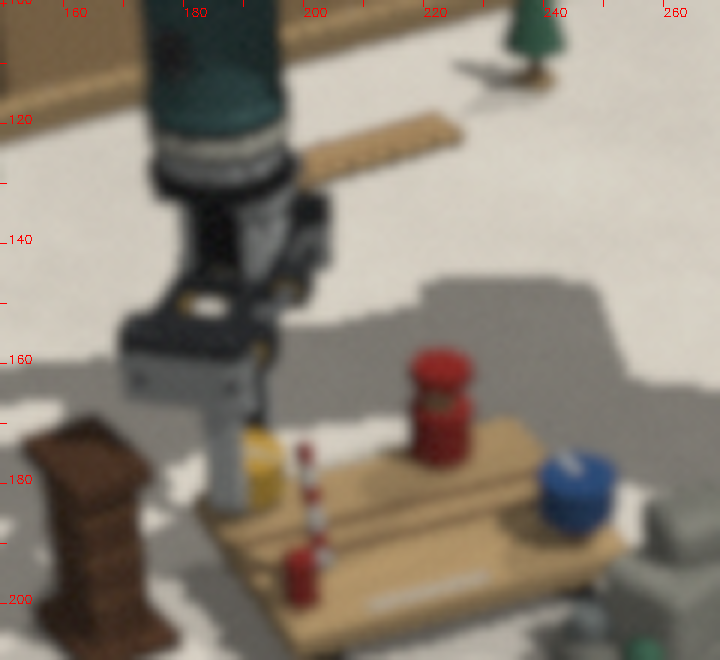

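Emit:
apply_moves --moves '[[[0, 0, 0], [0, 0, -0.1], 0], [[0, 0, 0], [0, 0, -0.22], 0], [[0, 0, 0], [0, 0, -0.34], 0], [[0, 0, 0], [0, 0, -0.46], 0], [[0, 0, 0], [0, 0, -0.58], 0], [[0, 0, 0], [0, 0, -0.7], 0], [[0, 0, 0], [0, 0, -0.82], 0], [[0, 0, 0], [0, 0, -0.93], 0], [[0, 0, 0], [0, 0, -1.02], 0], [[0, 0, 0], [0, 0, -1.02], 0]]'

```text
time: 17.57
tool_pos: [0.6503, -0.2504, 0.0345]
ee_rot: [-3.138, 0.007, -2.912]
wrist_force: [6.3, -0.4, 2.8]
width: 0.0438
```

Run:
```python
from h import *
from cm import *
applied([0,0,0],[0,0,-1.02])
o=robot.get_obs(); print(o['tool_pos'],o['ee_rot'],o['wrist_force'],o['wrist_torque'],o['width'],o['joint_positions'].round(2))
c=optics.get_calibration("wrist");im=optics.snapshot("wrist");crop(im,0,0,512,384,1.5,"pics/w12.png")
json.dump({k:np.array(v).tolist() for k,v in c.items()},open('pics/w12.json','w'))
crop(optics.snapshot("scene"),150,100,270,210,6,"pics/s12.png")
```

```text
cmd [ 0.648 -0.249  0.033] [-3.1414e+00  3.0000e-04 -2.9135e+00]
[ 0.65032464 -0.25038345  0.03450604] [-3.13784632  0.00662787 -2.91219506] [ 6.33291317 -0.44914004  2.80168041] [-0.09628238 -0.85154443  0.01379854] 0.04377145876546041 [-0.45  0.47  1.2   0.    1.46 -2.25]
```

View pics/w12.png

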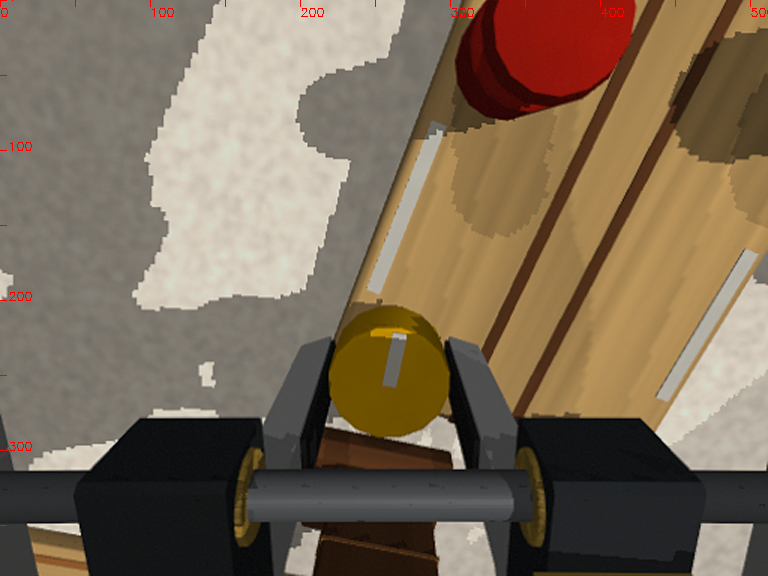

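View pics/s12.png

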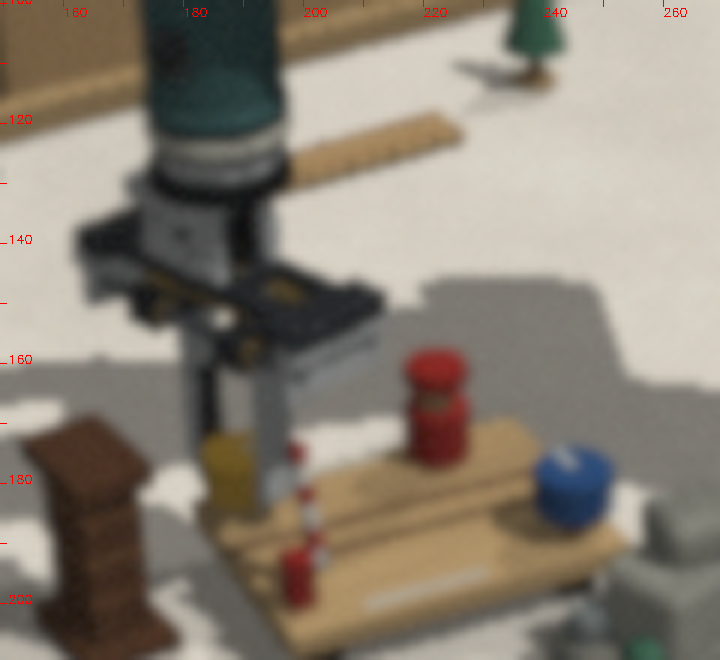

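Emit:
apply_moves --moves '[[[0, 0, 0], [0, 0, 0], 0.62], [[0, 0, 0], [0, 0, 0], 0.62], [[0, 0, 0], [0, 0, 0], 0.62], [[0, 0, 0], [0, 0, 0], 0.62], [[0, 0, -1], [0, 0, 0], 0.62], [[0, 0, -3], [0, 0, 0], 0.62], [[0, 0, -6], [0, 0, 0], 0.62], [[0, 0, -9], [0, 0, 0], 0.62], [[0, 0, -11.5], [0, 0, 0], 0.62], [[0, 0, -12.7], [0, 0, 0], 0.62]]'

```text
time: 18.5
tool_pos: [0.6488, -0.2504, 0.1656]
ee_rot: [-3.137, 0.006, -2.915]
wrist_force: [0.5, -0.5, 0.5]
width: 0.0584
```

Run:
```python
from h import *
from cm import *
applied([0,0,-12.7],[0,0,0])
o=robot.get_obs(); print(o['tool_pos'],o['ee_rot'],o['width'])
T=optics.get_calibration("top");im=optics.snapshot("top");crop(im,295,95,395,220,4.8,"pics/t13.png")
c=optics.get_calibration("wrist");im=optics.snapshot("wrist");crop(im,0,0,512,384,1.5,"pics/w13.png")
json.dump({k:np.array(v).tolist() for k,v in c.items()},open('pics/w13.json','w'))
```

```text
cmd [ 0.648  -0.2489  0.16  ] [-3.1414e+00  3.0000e-04 -2.9135e+00]
[ 0.6487873  -0.25041083  0.16556838] [-3.13696286  0.00617519 -2.91473508] 0.05836581227478743
```

View pics/t13.png

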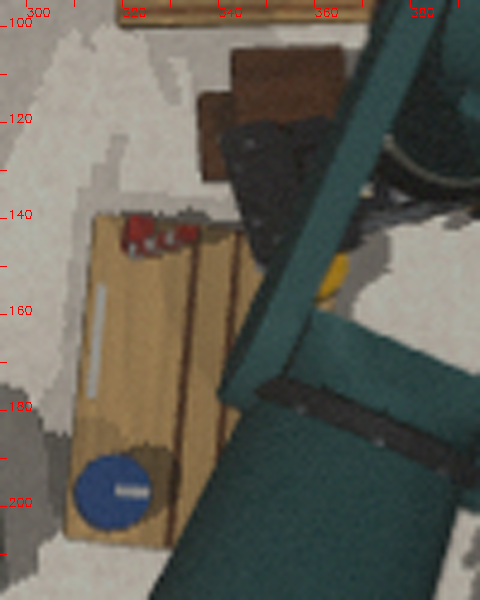

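View pics/w13.png

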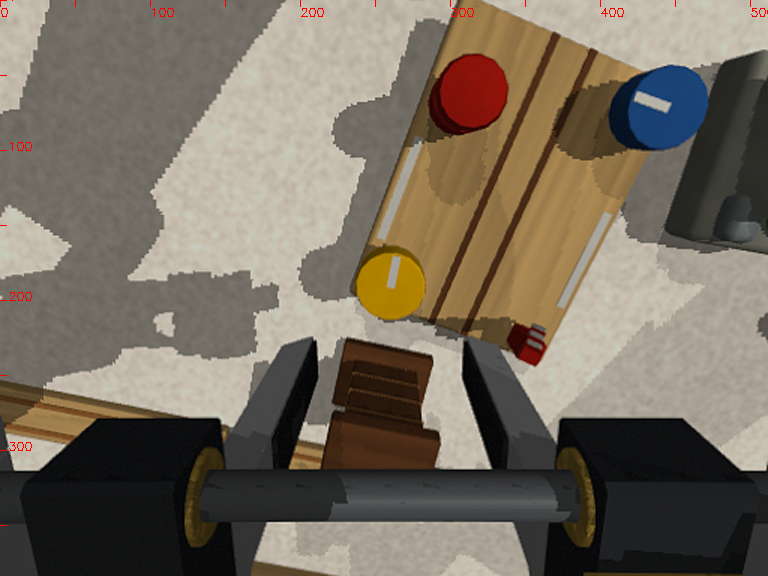

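Run:
```python
from h import *
from cm import *
c={k:np.array(v) for k,v in json.load(open('pics/w13.json')).items()}
q=lambda x,y:(x/1.5-.5,y/1.5-.5)
T=optics.get_calibration("top"); d=lambda x,y:(295+x/4.8-.5,95+y/4.8-.5)
print('A',p2w(c,*q(667,107),.0806),p2w(T,*d(113,492),.0806),'C',p2w(c,*q(391,285),.076))
print('deck D',p2w(c,*q(534,366),.04),p2w(T,*d(93,216),.04),'AL',p2w(T,*d(66,540),.04))
print('press',p2w(c,*q(472,91),.1))
# pointers roughly in world
for a,b,z in(((391,288),(396,257),.076),((667,107),(637,96),.0806),((435,320),(553,35),.04)):
    v=p2w(c,*q(*b),z)-p2w(c,*q(*a),z); print(np.arctan2(v[1],v[0]))
plan([.515,-.125,.16],3.33)
```

```text
A [ 0.51540516 -0.127104    0.0806    ] [ 0.51553102 -0.12671826  0.0806    ] C [ 0.64879106 -0.25073583  0.076     ]
deck D [ 0.69443339 -0.13326802  0.04      ] [ 0.68969883 -0.127587    0.04      ] AL [ 0.49246347 -0.10245202  0.04      ]
press [ 0.53376989 -0.23512875  0.1       ]
-3.0680182779267575
-1.6661588450559761
3.0199802893839505
shift cm [ 1.015e+01  1.508e+01 -1.000e-02] rot [-0.0002  0.0003  0.0397]
```

Emit:
apply_moves --moves '[[[1, 1.5, 0], [0, 0, 0], 0.62], [[2.5, 4, 0], [0, 0, 0], 0.62], [[4.5, 6.7, 0], [0, 0, 0], 0.62], [[6.5, 9.7, 0], [0, 0, 0], 0.62], [[8.5, 12.6, 0], [0, 0, 0], 0.62], [[9.8, 14.5, 0], [0, 0, 0], 0.62], [[10.15, 15.2, 0], [0, 0, 0], 0.62], [[10.15, 15.2, 0], [0, 0, 0], 0.62], [[10.15, 15.2, 0], [0, 0, 0], 0.62], [[10.15, 15.2, 0], [0, 0, 0], 0.62]]'

```text
time: 19.43
tool_pos: [0.5149, -0.1252, 0.1589]
ee_rot: [3.142, -0.0, -2.915]
wrist_force: [-0.8, -0.8, 0.3]
width: 0.058
```

Run:
```python
from h import *
from cm import *
applied([10.15,15.2,0],[0,0,0])
o=robot.get_obs(); print(o['tool_pos'],o['ee_rot'],o['width'])
c=optics.get_calibration("wrist");im=optics.snapshot("wrist");crop(im,0,0,512,384,1.5,"pics/w14.png")
json.dump({k:np.array(v).tolist() for k,v in c.items()},open('pics/w14.json','w'))
print(w2p(c,[.5155,-.127,.0806])*1.5,w2p(c,[.5155,-.127,.076])*1.5)
plan([.5155,-.127,.033],-2.9135)
```

```text
cmd [ 0.5147 -0.1238  0.1599] [-3.1414e+00  3.0000e-04 -2.9135e+00]
[ 0.51488757 -0.12521021  0.15888816] [ 3.14151065e+00 -2.46725962e-04 -2.91513494e+00] 0.0579867606476116
[[385.94737286 292.24791824]] [[385.99865393 290.17963164]]
shift cm [-0.   -0.32 12.69] rot [-0.0002  0.0003  0.    ]
```

View pics/w14.png

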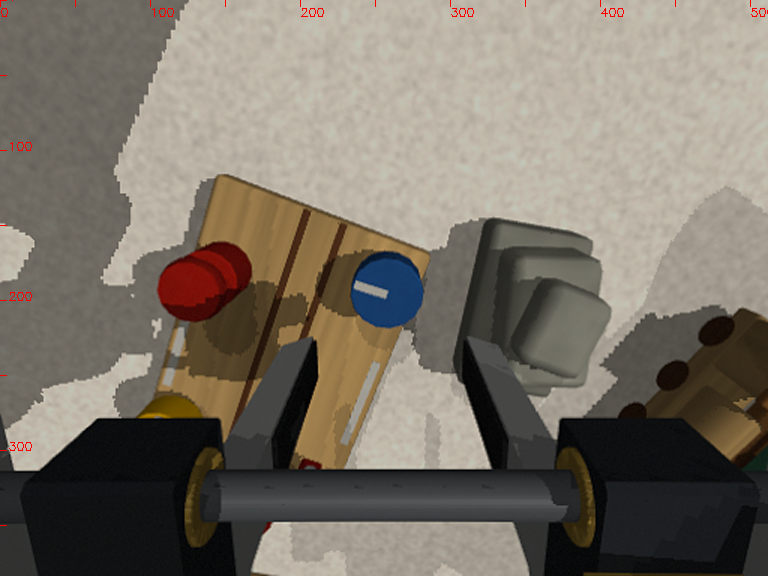

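Emit:
apply_moves --moves '[[[0, -0.2, 2], [0, 0, 0], 0.56], [[0, -0.3, 5], [0, 0, 0], 0.56], [[0, -0.3, 8], [0, 0, 0], 0.56], [[0, -0.3, 10.5], [0, 0, 0], 0.56], [[0, -0.3, 12], [0, 0, 0], 0.56], [[0, -0.3, 12.7], [0, 0, 0], 0.56], [[0, -0.3, 12.7], [0, 0, 0], 0.56], [[0, -0.3, 12.7], [0, 0, 0], 0.56], [[0, -0.3, 12.7], [0, 0, 0], 0], [[0, -0.3, 12.7], [0, 0, 0], 0]]'

```text
time: 20.32
tool_pos: [0.5163, -0.127, 0.0346]
ee_rot: [3.141, 0.003, -2.915]
wrist_force: [-0.1, 1.6, 1.2]
width: 0.0434
```

Emit:
apply_moves --moves '[[[0, 0, 0], [0, 0, 0], 0], [[0, 0, 0], [0, 0, 0], 0], [[0, 0, 0], [0, 0, 0], 0], [[0, 0, 0], [0, 0, 0], 0], [[0, 0, 0.02], [0, 0, 0.06], 0], [[0, 0, 0.05], [0, 0, 0.16], 0], [[0, 0, 0.08], [0, 0, 0.27], 0], [[0, 0, 0.12], [0, 0, 0.38], 0], [[0, 0, 0.15], [0, 0, 0.48], 0], [[0, 0, 0.16], [0, 0, 0.5], 0]]'

```text
time: 21.15
tool_pos: [0.5161, -0.1273, 0.0324]
ee_rot: [3.141, 0.003, 2.865]
wrist_force: [0.2, 3.7, 5.2]
width: 0.0435
```

Run:
```python
from h import *
from cm import *
applied([0,-.3,12.7],[0,0,0]);applied([0,0,.16],[0,0,.5])
o=robot.get_obs(); print(o['tool_pos'],o['ee_rot'],o['wrist_force'],o['wrist_torque'],o['width'])
im=optics.snapshot("wrist");crop(im,0,0,512,384,1.5,"pics/w15.png")
crop(optics.snapshot("scene"),150,100,290,210,5.5,"pics/s15.png")
```

```text
cmd [ 0.5154 -0.1268  0.0329] [-3.1414e+00  3.0000e-04 -2.9135e+00]
cmd [ 0.5154 -0.1268  0.0313] [-3.1415e+00  4.0000e-04  2.8697e+00]
[ 0.5160672  -0.1273342   0.03236852] [3.14113438e+00 3.06020073e-03 2.86541916e+00] [0.23511363 3.73522896 5.17051691] [ 0.43900997 -0.01328489  0.06179441] 0.043486854018299576
```

View pics/w15.png

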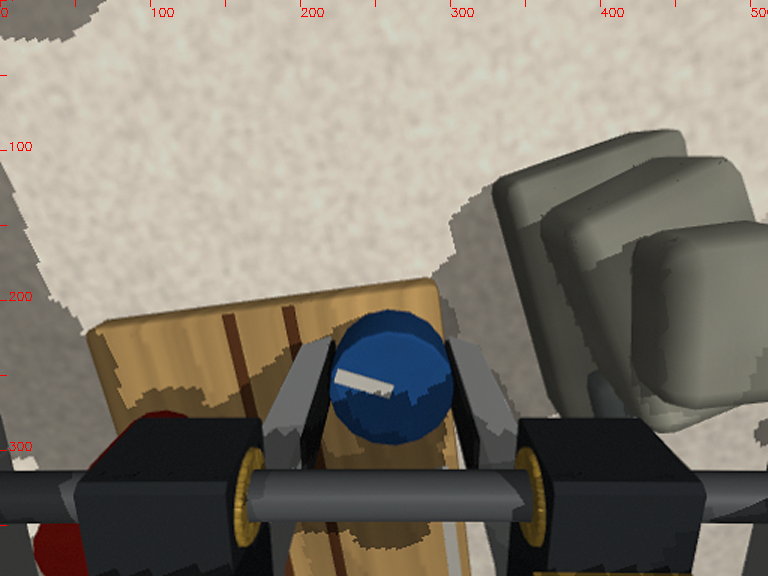

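View pics/s15.png

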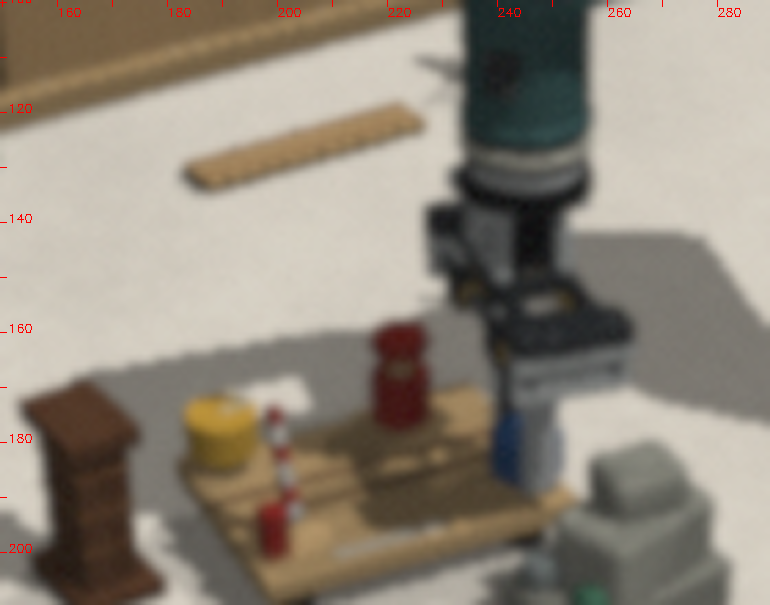

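Grip is good. Continuing the clockwise turn of A by 0.95 more.

Emit:
apply_moves --moves '[[[0, 0, 0.03], [0, 0, 0.1], 0], [[0, 0, 0.07], [0, 0, 0.22], 0], [[0, 0, 0.11], [0, 0, 0.34], 0], [[0, 0, 0.15], [0, 0, 0.46], 0], [[0, 0, 0.18], [0, 0, 0.58], 0], [[0, 0, 0.22], [0, 0, 0.7], 0], [[0, 0, 0.25], [0, 0, 0.82], 0], [[0, 0, 0.28], [0, 0, 0.9], 0], [[0, 0, 0.3], [0, 0, 0.95], 0], [[0, 0, 0.3], [0, 0, 0.95], 0]]'

```text
time: 22.08
tool_pos: [0.5156, -0.1278, 0.0298]
ee_rot: [3.14, 0.002, 1.917]
wrist_force: [-1.2, 1.9, 8.1]
width: 0.0434
```

Emit:
apply_moves --moves '[[[0, 0, 0.3], [0, 0, 0.95], 0.56], [[0, 0, 0], [0, 0, 0], 0.56], [[0, 0, 0], [0, 0, 0], 0.56], [[0, 0, 0], [0, 0, 0], 0.56], [[0, 0, -1], [0, 0, 0], 0.56], [[0, 0, -3], [0, 0, 0], 0.56], [[0, 0, -6], [0, 0, 0], 0.56], [[0, 0, -9], [0, 0, 0], 0.56], [[0, 0, -11.5], [0, 0, 0], 0.56], [[0, 0, -13], [0, 0, 0], 0.56]]'

```text
time: 22.92
tool_pos: [0.5163, -0.1281, 0.1626]
ee_rot: [3.137, 0.004, 1.917]
wrist_force: [0.4, -0.6, 0.0]
width: 0.0525
```

I wrongly repeated the turn offset in the first row of that release call, so knob A may have picked up a small extra turn. I'll measure both pointers and the level.

Run:
```python
from h import *
from cm import *
applied([0,0,.3],[0,0,.95]);applied([0,0,-13],[0,0,0])
o=robot.get_obs(); print(o['tool_pos'],o['ee_rot'],o['width'])
c=optics.get_calibration("wrist");im=optics.snapshot("wrist");crop(im,0,0,512,384,1.5,"pics/w16.png")
json.dump({k:np.array(v).tolist() for k,v in c.items()},open('pics/w16.json','w'))
P,R=load()
T=Ro.from_euler('xyz',[np.pi,0,2.99])*Ro.from_rotvec([0,-.785,0])
t=np.array([.543,-.175,.20])
print((R.inv().apply(t-P)*100).round(2),(R.inv()*T).as_rotvec().round(3))
```

```text
cmd [ 0.5154 -0.1268  0.0283] [3.1413e+00 3.0000e-04 1.9197e+00]
cmd [ 0.5154 -0.1268  0.1583] [3.1413e+00 3.0000e-04 1.9197e+00]
[ 0.51632699 -0.12808158  0.16264713] [3.13675797 0.00428671 1.9171342 ] 0.052510441022573684
[-5.48  0.95 -4.16] [-0.419 -0.707 -1.013]
```

View pics/w16.png

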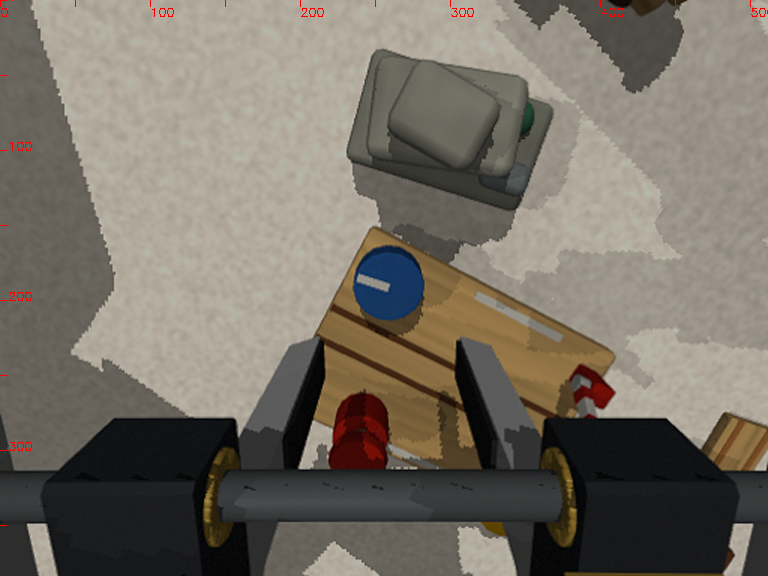

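Emit:
apply_moves --moves '[[[0, 0, -1.5], [0, 0, 0], 0.56], [[-0.5, 0.1, -3], [-0.042, -0.071, -0.1], 0.56], [[-1, 0.2, -4.2], [-0.08, -0.14, -0.2], 0.56], [[-1.5, 0.3, -4.2], [-0.12, -0.205, -0.295], 0.56], [[-2, 0.4, -4.2], [-0.16, -0.27, -0.385], 0.56], [[-2.6, 0.5, -4.2], [-0.2, -0.335, -0.48], 0.56], [[-3.2, 0.6, -4.2], [-0.235, -0.4, -0.57], 0.56], [[-3.8, 0.7, -4.2], [-0.275, -0.465, -0.665], 0.56], [[-4.4, 0.8, -4.2], [-0.31, -0.53, -0.76], 0.56], [[-5, 0.9, -4.2], [-0.35, -0.59, -0.845], 0.56]]'

```text
time: 23.8
tool_pos: [0.5402, -0.1708, 0.2]
ee_rot: [3.068, 0.665, 2.777]
wrist_force: [1.3, 0.3, -0.2]
width: 0.0525
```

Run:
```python
from h import *
from cm import *
applied([-5,.9,-4.2],[-.35,-.59,-.845])
o=robot.get_obs(); print(o['tool_pos'],o['ee_rot'],o['width'])
P,R=load()
T=Ro.from_euler('xyz',[np.pi,0,2.99])*Ro.from_rotvec([0,-.785,0])
t=np.array([.543,-.175,.20])
print((R.inv().apply(t-P)*100).round(2),(R.inv()*T).as_rotvec().round(3))
```

```text
cmd [ 0.5409 -0.1707  0.2004] [3.0665 0.6616 2.7724]
[ 0.54019222 -0.17078888  0.19999379] [3.06828264 0.66523166 2.77667413] 0.05245391107639005
[-0.25 -0.35  0.22] [-0.069 -0.117 -0.168]
```

Emit:
apply_moves --moves '[[[-0.1, -0.2, 0.1], [-0.035, -0.058, -0.084], 0.56], [[-0.25, -0.35, 0.2], [-0.069, -0.117, -0.168], 0.56], [[-0.25, -0.35, 0.2], [-0.069, -0.117, -0.168], 0.56], [[-0.25, -0.35, 0.2], [-0.069, -0.117, -0.168], 0.56], [[-0.25, -0.35, 0.2], [-0.069, -0.117, -0.168], 0.56], [[-0.25, -0.35, 0.2], [-0.069, -0.117, -0.168], 0.56], [[-0.25, -0.35, 0.2], [-0.069, -0.117, -0.168], 0.56], [[-0.25, -0.35, 0.2], [-0.069, -0.117, -0.168], 0.56], [[-0.25, -0.35, 0.2], [-0.069, -0.117, -0.168], 0.56], [[-0.25, -0.35, 0.2], [-0.069, -0.117, -0.168], 0.56]]'

```text
time: 24.63
tool_pos: [0.5427, -0.1753, 0.2001]
ee_rot: [-3.141, 0.786, 2.99]
wrist_force: [-0.1, -0.2, -0.2]
width: 0.0528
```

Run:
```python
from h import *
from cm import *
applied([-.25,-.35,.2],[-.069,-.117,-.168])
o=robot.get_obs(); print(o['tool_pos'],o['ee_rot'],abs(o['qvel']).max())
c=optics.get_calibration("wrist");im=optics.snapshot("wrist")
np.save('pics/w17.npy',im)
json.dump({k:np.array(v).tolist() for k,v in c.items()},open('pics/w17.json','w'))
crop(im,0,0,512,384,1.5,"pics/w17.png")
crop(im,265,0,345,100,6,"pics/w17a.png")
crop(im,135,40,225,190,4,"pics/w17c.png")
crop(im,215,130,325,220,6,"pics/w17d.png")
```

```text
cmd [ 0.5429 -0.175   0.2001] [-3.1409  0.7853  2.9906]
[ 0.54268085 -0.1753364   0.20010856] [-3.141322    0.78557112  2.98983429] 0.003740885893727007
```

View pics/w17a.png

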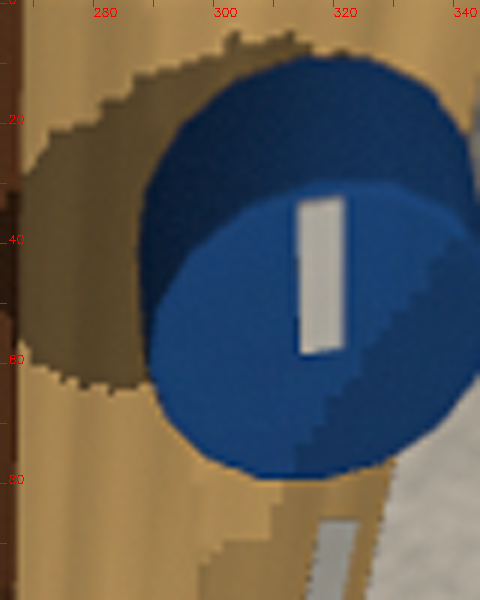

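View pics/w17c.png

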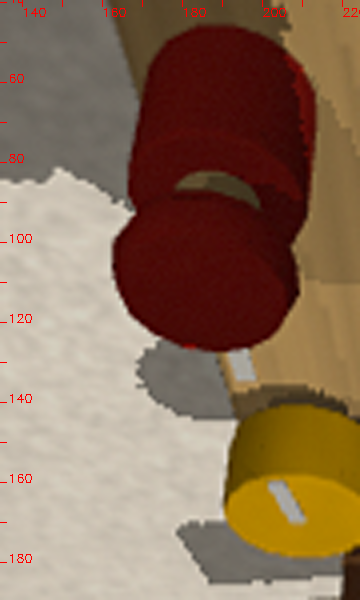

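View pics/w17d.png

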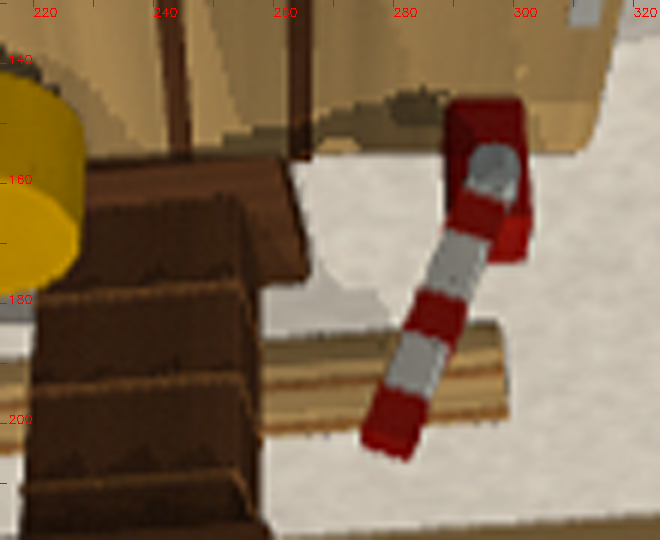

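Run:
```python
from h import *
im=np.load('pics/w17.npy'); crop(im,280,0,380,110,7,"pics/w17e.png")
```

```text
(no output)
```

View pics/w17e.png

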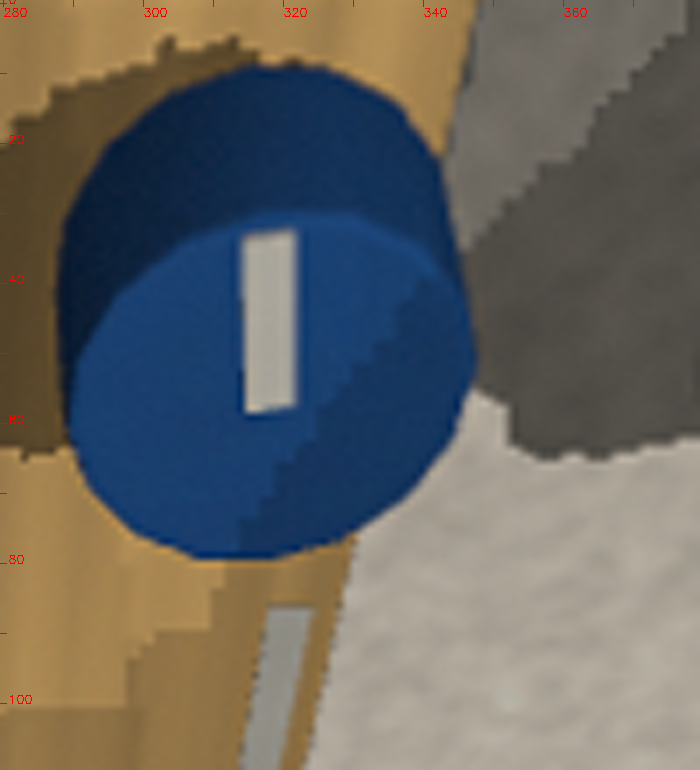

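```bash
cat > fit17.py <<'E'
from fit import *
import ptr
from scipy.optimize import least_squares
c={k:np.array(v) for k,v in json.load(open('pics/w17.json')).items()}
E=lambda x,y:(280+x/7-.5,y/7-.5)
C=lambda x,y:(135+x/4-.5,40+y/4-.5)
D=lambda x,y:(215+x/6-.5,130+y/6-.5)
def res(p):
    f=pose(p); da,dc=p[4:6]; r=[]
    for cx,cy,d,ob in((-.075,.052,da,dict(L=E(70,0)[0],R=E(476,0)[0],T=E(0,210)[1],B=E(0,559)[1],bT=E(0,65)[1])),
                      (.075,-.052,dc,dict(L=C(224,0)[0],R=D(79,0)[0],T=C(0,472)[1],B=C(0,557)[1],bT=C(0,403)[1]))):
        e=ext(w2p(c,f(circ(cx,cy,.076+d)))); eb=ext(w2p(c,f(circ(cx,cy,.05+d))))
        r+=[e[k]-ob[k] for k in 'LRTB']+[eb['T']-ob['bT']]
    r+=line(c,f,[-.1,.075,.04],[.1,.075,.04],[E(478,20),E(445,160),E(352,540),E(306,765),D(600,100)])
    r+=line(c,f,[-.1,-.075,.04],[.1,-.075,.04],[C(115,20),C(132,90)])
    r+=line(c,f,[.1,-.075,.04],[.1,.075,.04],[D(570,154),D(345,154)])
    return np.array(r)
s=least_squares(res,[.5815,-.185,-.16,0,0,0],x_scale=[.01,.01,.1,.05,.005,.005],loss='soft_l1')
print(s.x.round(4)); print(res(s.x).round(1))
f=pose(s.x); da,dc=s.x[4:6]; print('qa,qc',3-da/.00318,3-dc/.00318,'tips',f([[-.075,.052,da],[.075,-.052,dc]])[:,2].round(4))
for g in (f,pose([s.x[0],s.x[1],s.x[2],0])):
  print(ptr.ang(c,g,E(270,408),E(270,235),.076),ptr.ang(c,g,C(297,521),C(275,484),.076))
E
python3 fit17.py
```

```text
[ 5.842e-01 -1.894e-01 -1.453e-01 -8.700e-03  2.000e-04 -8.000e-04]
[-0.7  0.6 -0.1  1.1 -1.4 -0.7  0.3  0.3  0.3 -0.9  0.2  0.3  1.   0.2
  0.3 -1.6 -0.6 -1.1 -1.5]
qa,qc 2.9376679218470327 3.266567072323379 tips [-0.0005 -0.0001]
(array([-0.0742,  0.0522]), array([-0.0942,  0.0491]), np.float64(2.9890627157097795)) (array([ 0.0753, -0.0523]), array([ 0.0569, -0.0558]), np.float64(2.9560204337116502))
(array([-0.0751,  0.0525]), array([-0.0952,  0.0495]), np.float64(2.988719715822798)) (array([ 0.0761, -0.052 ]), array([ 0.0574, -0.0554]), np.float64(2.9580055631869557))
```

Run:
```python
from h import *
import json
from scipy.optimize import least_squares
from cm import *
L=lambda n:{k:np.array(v) for k,v in json.load(open(f'pics/{n}.json')).items()}
q=lambda x,y:(x/1.5-.5,y/1.5-.5)
obs=[(L('w17'),(135+205/4-.5,40+271/4-.5)),(L('w14'),q(191,288)),(L('w13'),q(472,91))]
r=lambda P:np.concatenate([w2p(c,P)[0]-np.array(u) for c,u in obs])
s=least_squares(r,[.53,-.23,.1]); print(s.x.round(4),r(s.x).round(1))
o=robot.get_obs()
P,R=load(); T=Ro.from_euler('xyz',[np.pi,0,2.99]); 
for z in(.16,):
    t=np.array([s.x[0],s.x[1],z]); print((R.inv().apply(t-P)*100).round(2),(R.inv()*T).as_rotvec().round(3))
```

```text
[ 0.5331 -0.2347  0.0955] [-0.6  0.3  0.7  0.1 -0.1 -0. ]
[ 2.88 -6.04  2.8 ] [-0.     0.785  0.   ]
```

Level looks right: the pointers read 2.99 and 2.96 rad, with residual lean inside the measurement bias. Now to the press, with the fingers shut.

Emit:
apply_moves --moves '[[[0.2, -0.5, 0.2], [0, 0.08, 0], 0], [[0.5, -1.2, 0.5], [0, 0.17, 0], 0], [[0.8, -1.9, 0.8], [0, 0.26, 0], 0], [[1.2, -2.7, 1.2], [0, 0.35, 0], 0], [[1.6, -3.5, 1.6], [0, 0.44, 0], 0], [[2, -4.2, 2], [0, 0.53, 0], 0], [[2.4, -5, 2.4], [0, 0.62, 0], 0], [[2.7, -5.5, 2.6], [0, 0.71, 0], 0], [[2.9, -5.8, 2.8], [0, 0.785, 0], 0], [[2.9, -5.8, 2.8], [0, 0.785, 0], 0]]'

```text
time: 25.52
tool_pos: [0.5348, -0.2334, 0.1568]
ee_rot: [3.141, -0.004, 2.99]
wrist_force: [-1.0, 0.3, 0.1]
width: 0.0007
```

Run:
```python
from h import *
from cm import *
applied([2.9,-5.8,2.8],[0,.785,0])
o=robot.get_obs(); print(o['tool_pos'],o['ee_rot'],o['width'],o['time'])
c=optics.get_calibration("wrist");im=optics.snapshot("wrist");crop(im,0,0,512,384,1.5,"pics/w18.png")
print(w2p(c,[.533,-.2345,.0955])*1.5)
plan([.533,-.233,.082],2.99)
```

```text
cmd [ 0.5334 -0.2322  0.1598] [-3.1411e+00  3.0000e-04  2.9901e+00]
[ 0.53482016 -0.23344283  0.1568319 ] [ 3.14059314 -0.00389498  2.98965397] 0.0006566733397490132 25.5167
[[386.26259237 297.85477336]]
shift cm [ 0.03 -0.08  7.78] rot [-0.0005  0.0003  0.0001]
```

View pics/w18.png

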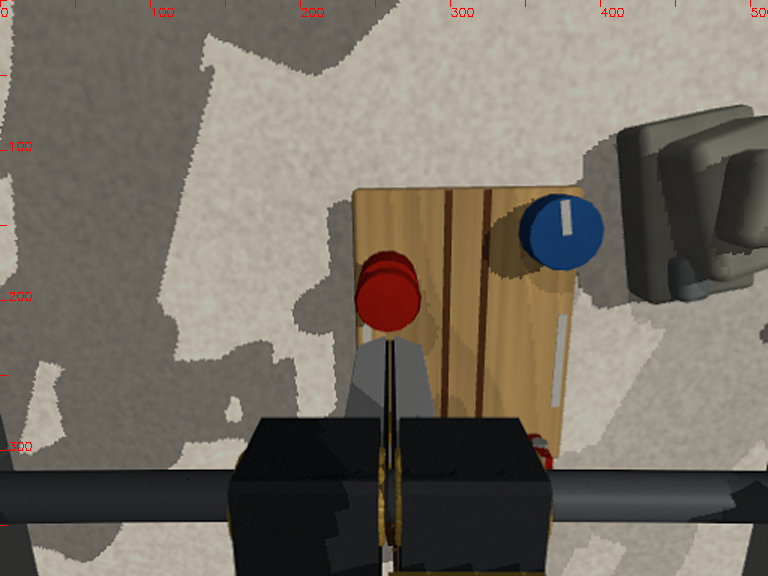

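Emit:
apply_moves --moves '[[[0, 0, 1], [0, 0, 0], 0], [[0, 0, 3], [0, 0, 0], 0], [[0, 0, 5], [0, 0, 0], 0], [[0, 0, 6.5], [0, 0, 0], 0], [[0, 0, 7.5], [0, 0, 0], 0], [[0, 0, 7.8], [0, 0, 0], 0], [[0, 0, 7.8], [0, 0, 0], 0], [[0, 0, 8], [0, 0, 0], 0], [[0, 0, 8.3], [0, 0, 0], 0], [[0, 0, 8.5], [0, 0, 0], 0]]'

```text
time: 26.4
tool_pos: [0.5335, -0.2332, 0.0761]
ee_rot: [-3.141, 0.003, 2.989]
wrist_force: [-2.5, 1.5, 5.5]
width: 0.0006
```

Emit:
apply_moves --moves '[[[0, 0, 0.1], [0, 0, 0], 0], [[0, 0, 0.2], [0, 0, 0], 0], [[0, 0, 0.3], [0, 0, 0], 0], [[0, 0, 0.4], [0, 0, 0], 0], [[0, 0, 0.5], [0, 0, 0], 0], [[0, 0, 0.6], [0, 0, 0], 0], [[0, 0, 0.7], [0, 0, 0], 0], [[0, 0, 0.8], [0, 0, 0], 0], [[0, 0, 0.8], [0, 0, 0], 0], [[0, 0, 0.8], [0, 0, 0], 0]]'

```text
time: 27.23
tool_pos: [0.5338, -0.2334, 0.0725]
ee_rot: [-3.139, 0.004, 2.989]
wrist_force: [-8.8, 4.3, 21.2]
width: 0.0008
```

Run:
```python
from h import *
from cm import *
applied([0,0,8.5],[0,0,0]);applied([0,0,.8],[0,0,0])
o=robot.get_obs(); print(o['tool_pos'],o['wrist_force'])
crop(optics.snapshot("scene"),160,100,270,210,6,"pics/s19.png")
im=optics.snapshot("wrist");crop(im,0,0,512,384,1.5,"pics/w19.png")
```

```text
cmd [ 0.5334 -0.2323  0.0748] [-3.1411e+00  3.0000e-04  2.9901e+00]
cmd [ 0.5334 -0.2323  0.0668] [-3.1411e+00  3.0000e-04  2.9901e+00]
[ 0.53377235 -0.23344519  0.07252782] [-8.83346777  4.26861125 21.23617499]
```

View pics/s19.png

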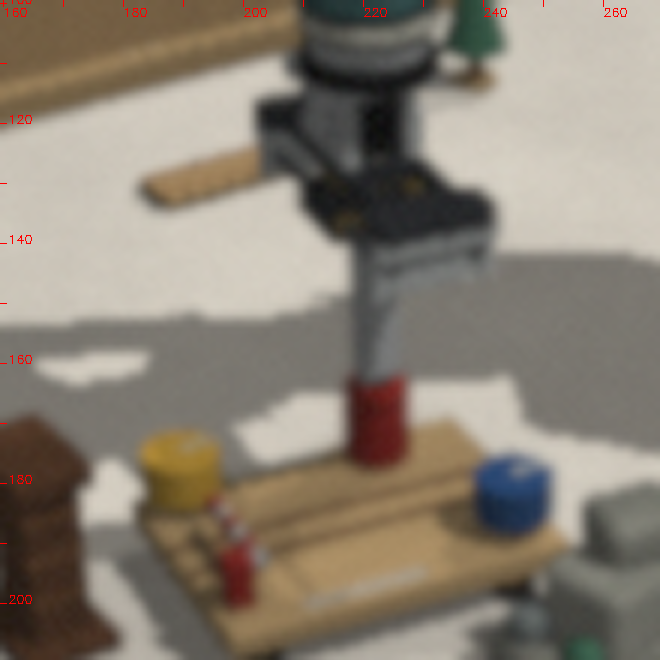

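View pics/w19.png

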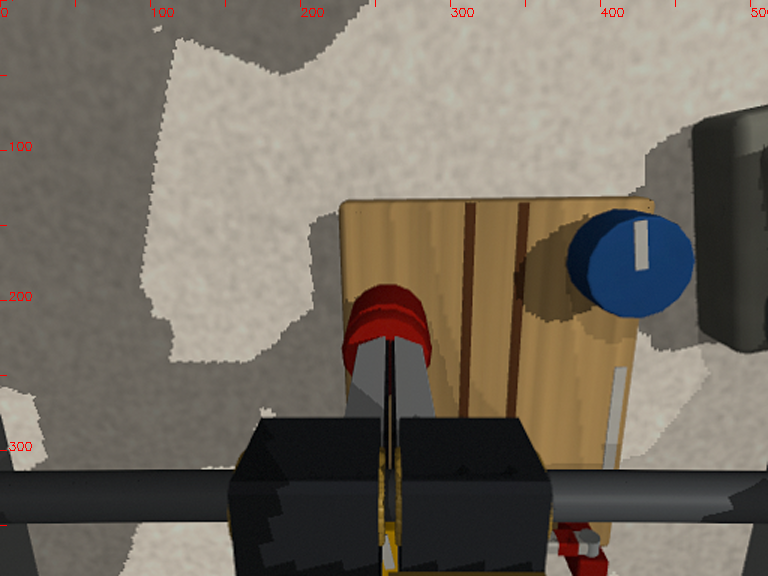

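Emit:
apply_moves --moves '[[[0, 0, -0.15], [0, 0, 0], 0], [[0, 0, -0.25], [0, 0, 0], 0], [[0, 0, -0.3], [0, 0, 0], 0], [[0, 0, -0.3], [0, 0, 0], 0], [[0, 0, -0.3], [0, 0, 0], 0], [[0, 0, -0.3], [0, 0, 0], 0], [[0, 0, -0.5], [0, 0, 0], 0], [[0, 0, -0.8], [0, 0, 0], 0], [[0, 0, -1.2], [0, 0, 0], 0], [[0, 0, -1.6], [0, 0, 0], 0]]'

```text
time: 28.17
tool_pos: [0.5334, -0.2331, 0.0834]
ee_rot: [-3.141, 0.002, 2.989]
wrist_force: [-2.2, 0.9, 2.2]
width: 0.0004
```

Emit:
apply_moves --moves '[[[0, 0, -1], [0, 0, 0], 0], [[0, 0, -3], [0, 0, 0], 0], [[0, 0, -5], [0, 0, 0], 0], [[0, 0, -7.5], [0, 0, 0], 0], [[0, 0, -10], [0, 0, 0], 0], [[0, 0, -11.5], [0, 0, 0], 0], [[0, 0, -12], [0, 0, 0], 0], [[0, 0, -12], [0, 0, 0], 0], [[0, 0, -12], [0, 0, 0], 0], [[0, 0, -12], [0, 0, 0], 0]]'

```text
time: 29.0
tool_pos: [0.5323, -0.2325, 0.2005]
ee_rot: [3.141, -0.003, 2.989]
wrist_force: [-0.2, 0.4, -0.5]
width: 0.0006
```

Run:
```python
from h import *
from cm import *
applied([0,0,-1.6],[0,0,0]);applied([0,0,-12],[0,0,0])
o=robot.get_obs(); print(o['tool_pos'],o['wrist_force'],o['time'])
crop(optics.snapshot("scene"),150,130,350,280,3.9,"pics/s20.png")
c=optics.get_calibration("wrist");im=optics.snapshot("wrist");crop(im,0,0,512,384,1.5,"pics/w20.png")
json.dump({k:np.array(v).tolist() for k,v in c.items()},open('pics/w20.json','w'));np.save('pics/w20.npy',im)
P,R=load()
T=Ro.from_euler('xyz',[np.pi,0,2.99])*Ro.from_rotvec([0,-.785,0])
t=np.array([.543,-.175,.20])
print((R.inv().apply(t-P)*100).round(2),(R.inv()*T).as_rotvec().round(3))
```

```text
cmd [ 0.5334 -0.2323  0.0828] [-3.1411e+00  3.0000e-04  2.9901e+00]
cmd [ 0.5334 -0.2322  0.2028] [-3.1411e+00  3.0000e-04  2.9901e+00]
[ 0.53225812 -0.23247246  0.20051307] [-0.20924431  0.41037122 -0.46440054] 29.0
[-0.09  5.8   0.28] [-0.    -0.785  0.   ]
```

View pics/s20.png

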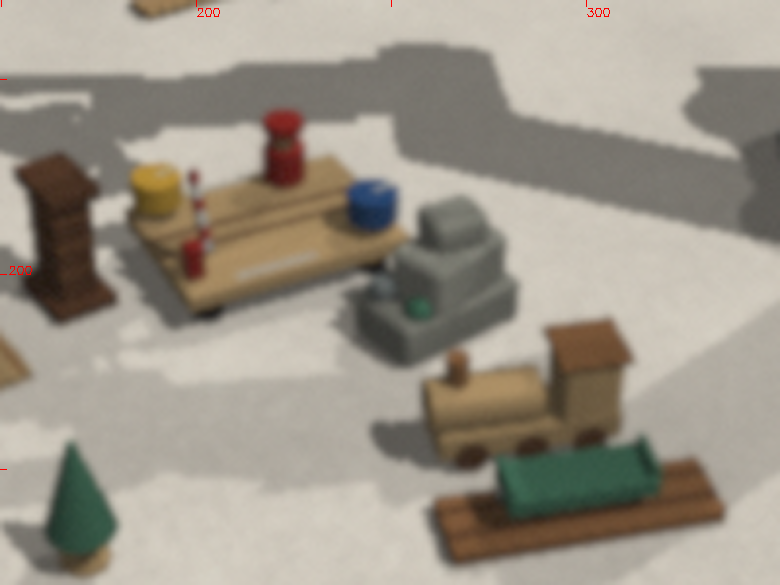

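View pics/w20.png

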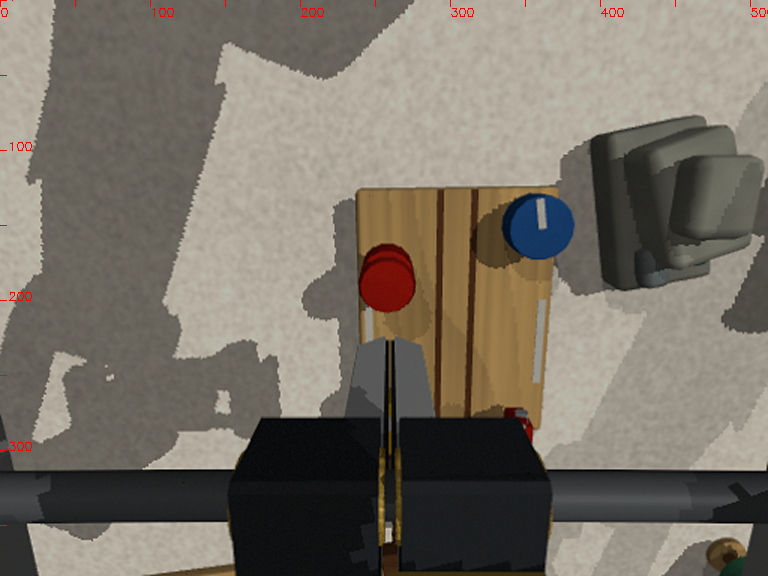

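Run:
```python
from h import *
job.close_job(); print(robot.get_obs()['time'])
```

```text
the job is handed in; nothing more can be done
the job is handed in; nothing more can be done
```

The job is handed in at about 29 s of the 72 s limit. By my last checks every step was met, but I get no verdict back.

- **Flatcar:** it stands on the siding within about 3 mm of the middle, lengthwise along the rails and released.
- **Screw feet:** I turned yellow C counter-clockwise by about 1.4 rad (it was too long) and blue A clockwise by about 1.45 rad (it was too short). The pointers then read 2.99 rad for A and 2.96 rad for C, against 3.0 for level. Using the pointers assumes their zero lies along the crossing's +x. The first camera fit agreed closely for A (1.52 against 1.55) and loosely for C (4.74 against 4.37).
- **Press:** it went fully down, with 21 N at the stop, the gap closed, the gate bar lowered and 12 mm of travel. It sprang back up, the gate rose again, and the toy stayed where it was. The locomotive, rock and pier look undisturbed.

Problems and disagreements:

- **Fingertips:** they sat about 33 mm higher than the stated tool-tip position implies. My first two grasps closed above the flatcar, and I corrected for this using the scene picture.
- **Release of A:** one row of that call wrongly repeated the turn offset. The pointer reading afterwards was still right.
- **Level fit:** the separate camera fit after levelling put C at 3.27 rad with about 0.009 rad of lean. The fit had read C high by about the same amount before levelling, so I took this as its bias. Even taken at face value it would be inside the limits.

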